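# Clear the drip tray and hang the slide rack up to drain

### The arm

A 6-joint arm with a two-finger parallel gripper is mounted at the origin on a cart in front of the work surface, level with it; the furniture and walls round the work are solid. World frame = base frame: x ahead of the robot, y to its left, z up, the work surface at z = 0. Lengths are in m, angles in degrees, forces in N, time in s.
With the tool pointing down it reaches from about 0.35 to 0.925 m from the base axis. Payload 6.4 kg.
Tool frame: the origin (TCP) lies at the very end of the fingers, on their centre line; the grasp point (between the pads) lies 19 mm behind it; z points along the fingers, x is the direction in which the jaws open and shut, and the axes are right-handed (so a half turn about z gives the same grasp; the last joint's range is limited). The gripper opens to 85 mm and grips with 20 to 120 N. Pads are 22 mm wide; open, the fingers measure 114 mm over their backs; the gripper's body (76 mm by 85 mm) begins 54 mm behind the grasp point. The pads swing forward as they close: fully open they stand 13 mm farther back than shut.
Start: joints at [53.451, 14.043, 89.255, -0, 76.702, -9.975], TCP at [0.291, 0.581, 0.201] pointing down, gripper open.
Joint ranges: [-179.41, 179.41], [-58.25, 129.5], [7.25, 145.43], [-54.29, 234.29], [11.92, 165.04], [-157.13, 157.13]. Speed limits (degrees/s): [147.25, 147.25, 180, 180, 180, 180].

### API

Orientations are given as a 3x3 rotation matrix whose columns are the frame's x, y, z axes.
In Python, from station import env gives the robot as it stands.
- The arm moves only by the tool step_arm, never from a script. Its argument "targets" is a list of rows, each an object with "travel": the shift along the tool's x, y, z in units of 40 mm (1.0 is 40 mm), a list of three; "angular": the turn, a rotation vector about the tool's x, y, z in units of 5 degrees (1.0 is 5 degrees), a list of three; "grip": the closure in counts, from 0 (fully open) to 255 (shut). In form: [{"travel": [x, y, z], "angular": [wx, wy, wz], "grip": grip}, ...]. A call has 1 to 5 rows; each row shifts and turns the commanded pose from where the row before left it, along the tool's axes as they then stand; what a row does not reach is not made up. A row lasts 1/12 s, in which the tool goes at most 41.7 mm and 7.16 degrees, less where a joint would pass 70% of its speed; a pose out of reach is approached as far as the arm can. A call is refused whole if a number of a shift passes 1 or a number of a turn 1, either way. A call with a gripper value outside its range is refused whole. The fingers move at their own pace and stop on an object; "grip_force" is the grip in N (left out, the last holds). Time passes only in rows, so rows that do not move let the fingers close. It gives the time, the measured TCP pose, the force and the opening at its end, in the units of the state.
- env.observe(): the state, without advancing time (a new reading comes with each control period).
- env.snapshot(name): name is "side" or "top"; returns a dict with "pixels" (480x640x3 uint8, blue, green, red), "range_z" (480x640 float32, m along the optical axis (not along the pixel's ray), 0 where there is no reading), "fov_y" (degrees; the focal length in pixels is half the picture's height over the tangent of half this angle, whatever the lens; pixels are square), "cx", "cy" (the principal point, pixels), "position" and "rotation" of the camera in the world. Camera axes: x right, y down, z forward; pixel columns grow to the right and rows downward; lengths in m; the calibration is good to about 2 mm. A picture is of the moment at which its call begins.
- env.close_job(): hands the job in, once; it reports no verdict.
Trained networks look in a picture, given as the dict that the camera call returned (one of the last four; its "shot" number tells which), for a name from the list of things; names that differ only in an ending like _2 or _b are one class to them, and where a whole thing is asked for, a point or a joint stands for the part that bears it (a point fixed in the world has none). Each returns a list of dicts, best first, with "conf" (0 to 1); they miss things now and then, are a little off and sometimes report something else, mostly with a low value. They report only what shows in the picture. A call takes as long as a camera call. They do not tell look-alikes from the thing itself.
- env.find_in(picture, label): "point" ([column, row] in pixels, amid what is visible of it).
- env.mark_of(picture, label): "point" ([column, row] in pixels: a listed point, or the origin of a listed thing).
The state is a dict: "time": time; "q": joint angles; "dq": joint speeds; "joint_torque": joint torques, N m; "eef_pos": TCP position; "eef_rot": TCP orientation; "contact_force": force on the tool from outside, world axes, zero at the start; "moment": the same for the moment, N m; "grip_width": finger opening in m.
Only numpy, scipy, OpenCV 4.12 (cv2) and the standard library are available. Lean on these libraries where they do the work, as an engineer would, in place of code of your own. Each camera call takes 0.05 s, during which the arm holds its last target.

### The job

Somebody left the brown reagent bottle standing in the drip tray, right where the rack of stained slides has to hang. Stand the bottle upright on the bare table top beside the tray, then lift the green slide rack out of the white staining dish by its handle and hang it by the handle bar on the tray's two hooks, so that it hangs free and level over the tray. Keep the rack upright on the way so that the slides stay in it, do not tip the dish over, and leave the petri dish, the green cover-glass box and the rest of the bench as they are.

Things in the scene. Friction and masses are not known exactly. Their poses are not given: they have to be found in the camera images.
- drain_stand: fixed steel drip tray 190 (x) x 133 (y) mm, floor 8, rim 22 mm high. Origin: centre of underside, z up. Two 6 mm rod hooks at y = +/-28 mm: posts at x = +86, arching at 155 mm height to x = +70, sloping forward (-x) down to troughs at x = +18, upturned tips at x = -4, 155 high. Open to the front (-x), facing the robot: the rack enters from there, handle bar above the tips, body below the rods
- hook_seat (a point): midway between the two hook troughs (x +18, y 0, z 140 mm in the stand's frame): where the middle of the rack's handle bar lies when hung; axes as the stand's, the bar along y
- staining_dish: loose white plastic open dish, outside 102 (x) x 118 (y) mm (140 mm in y over its end lugs), 46 mm high, 0.6 kg; inside 94 x 110 mm, floor 4 mm thick. Origin: centre of the underside, z up
- slide_rack: green rack with 12 upright slides, 86 (x) x 100 (y) x 31 mm, 0.24 kg, standing in the dish with 4 to 5 mm play. Origin: centre of underside, z up; both ways round alike. A rigid 5 mm wire handle arches over it: legs at y = +/-51 mm, top bar along y, its axis 100 mm above the underside; the bare wire 17 to 41 mm either side of the middle is for the hooks
- rack_grip (a point): middle of the handle bar: centre of the black rubber grip sleeve (10 mm thick, 34 mm long, along the rack's y), 100 mm above the rack's underside; pinch it from above, fingers fore and aft of the bar (closing along the rack's x)
- reagent_bottle: loose brown bottle with a white cap, 62 mm diameter, 140 mm high, about 0.33 kg; the cap is 34 mm wide and takes the top 20 mm, the shoulder slopes below it. Origin: centre of the underside, z up along the bottle. At the start it stands in the front half of the drip tray
- petri: small covered petri dish with reddish filling, 56 mm across, 14 mm high, on the table; leave alone. Origin: centre of the underside
- cover_glass: small box of cover glasses with a green lid, 36 x 36 x 13 mm, on the table behind; leave alone. Origin: centre of the underside
Not all that is in view belongs to the job. Leave any pink look-alike of the reagent_bottle alone.

How it is judged:
By the outcome, as a careful person would: the job done as asked, in the order asked, and still so for the second after the job is handed in, with the robot touching nothing.
It also fails if it takes over 64 s, if anything falls off the work surface, if the arm or the gripper's body presses on something with over 40 N, if the wrist force passes 120 N, or if a joint passes its speed limit or range.

## Working session

There is one attempt and no reset: what is moved stays moved. The work goes in short steps, Python scripts to look and compute and a tool call to move; the robot and the scene stay as the last step left them, time stands still between calls to the robot, and variables do not carry over. Pictures are saved under pics/ and viewed, and the job is handed in when it is done.

Besides the shell and the picture viewer there is one more tool, called after "Call:" in YAML: its name, and indented under it one key for each argument. step_arm: Moves the arm, as the interface text tells. Its arguments: {"type":"object","properties":{"targets":{"type":"array"},"grip_force":{"type":"number"}},"required":["targets"]}

```bash
ls; mkdir -p pics; cat > h.py <<'E'
import numpy as np, cv2, pickle
from station import env
def cam(p):
    f=240/np.tan(np.radians(p["fov_y"])/2); return f,p["cx"],p["cy"],np.array(p["position"]),np.array(p["rotation"])
def cloud(p):
    f,cx,cy,t,R=cam(p); z=p["range_z"].astype(float); v,u=np.mgrid[0:480,0:640]
    P=np.stack([(u-cx)/f*z,(v-cy)/f*z,z],-1)@R.T+t
    P[z==0]=np.nan; return P
def ray(p,uv):
    f,cx,cy,t,R=cam(p); d=R@np.array([(uv[0]-cx)/f,(uv[1]-cy)/f,1]); return t,d
def atz(p,uv,z):
    t,d=ray(p,uv); return t+d*(z-t[2])/d[2]
def proj(p,X):
    f,cx,cy,t,R=cam(p); c=R.T@(np.array(X)-t); return np.array([cx+f*c[0]/c[2],cy+f*c[1]/c[2]])
def tri(p,a,q,b):
    t1,d1=ray(p,a);t2,d2=ray(q,b);d1/=np.linalg.norm(d1);d2/=np.linalg.norm(d2)
    s=np.linalg.lstsq(np.stack([d1,-d2],1),t2-t1,rcond=None)[0]
    A=t1+s[0]*d1;B=t2+s[1]*d2; return (A+B)/2,np.linalg.norm(A-B)
E
python3 - <<'E'
from h import *
np.set_printoptions(precision=3,suppress=True)
s=env.observe(); print(s)
P={}
for n in ("side","top"):
    p=env.snapshot(n); P[n]=p; cv2.imwrite(f"pics/{n}0.png",p["pixels"]); print(n,p["fov_y"],p["cx"],p["cy"],p["position"],p["rotation"])
    for l in ["drain_stand","hook_seat","staining_dish","slide_rack","rack_grip","reagent_bottle","petri","cover_glass"]:
        print(l,[(np.round(d["point"],1).tolist(),round(d["conf"],2)) for d in env.mark_of(p,l)][:4])
pickle.dump(P,open("p0.pkl","wb"))
E
```

```text
pics
{'time': 0.0, 'q': array([53.451, 14.081, 89.326,  0.001, 76.701, -9.976]), 'dq': array([ 0.013, -0.003,  0.014,  0.048,  0.015, -0.082]), 'joint_torque': array([  0.001, -42.951, -32.613,  -0.   ,   0.005,   0.   ]), 'eef_pos': array([0.29 , 0.581, 0.2  ]), 'eef_rot': array([[ 0.447,  0.894, -0.001],
       [ 0.894, -0.447, -0.002],
       [-0.002, -0.   , -1.   ]]), 'contact_force': array([ 0.467,  0.131, -0.05 ]), 'moment': array([0.002, 0.044, 0.043]), 'grip_width': 0.08519154966155199}
side 43.42597866888724 313.2164051349241 234.5900019282293 [ 1.066 -0.524  0.783] [[ 0.43   0.663 -0.612]
 [ 0.903 -0.311  0.297]
 [ 0.007 -0.681 -0.733]]
drain_stand [([389.5, 294.9], 0.83)]
hook_seat [([401.8, 245.8], 0.68), ([324.3, 320.3], 0.23)]
staining_dish [([284.8, 241.9], 0.91)]
slide_rack [([284.3, 243.7], 0.84)]
rack_grip [([282.8, 194.8], 0.57)]
reagent_bottle [([404.0, 266.0], 0.87), ([244.1, 193.3], 0.68)]
petri [([320.5, 323.3], 0.79)]
cover_glass [([375.7, 387.4], 0.93)]
top 48.64092152539903 318.33450501110076 237.91771693473694 [ 0.156 -0.349  1.011] [[ 0.293 -0.895  0.336]
 [-0.956 -0.272  0.109]
 [-0.007 -0.353 -0.936]]
drain_stand [([290.8, 201.3], 0.62)]
hook_seat [([293.2, 163.1], 0.58)]
staining_dish [([316.0, 296.1], 0.74)]
slide_rack [([314.8, 293.2], 0.77)]
rack_grip [([316.7, 279.9], 0.86), ([346.0, 217.3], 0.33)]
reagent_bottle [([264.5, 208.7], 0.9), ([300.4, 370.4], 0.89), ([394.3, 309.6], 0.81)]
petri [([347.0, 214.5], 0.68), ([290.6, 161.5], 0.23), ([266.4, 206.5], 0.16)]
cover_glass [([354.4, 156.5], 0.51)]
```

View pics/side0.png

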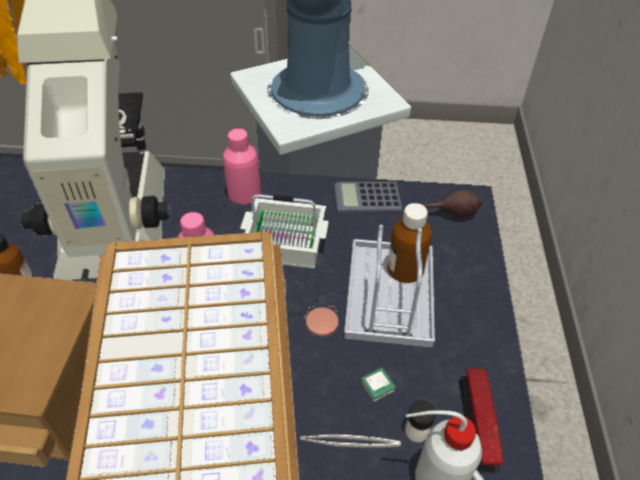

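View pics/top0.png

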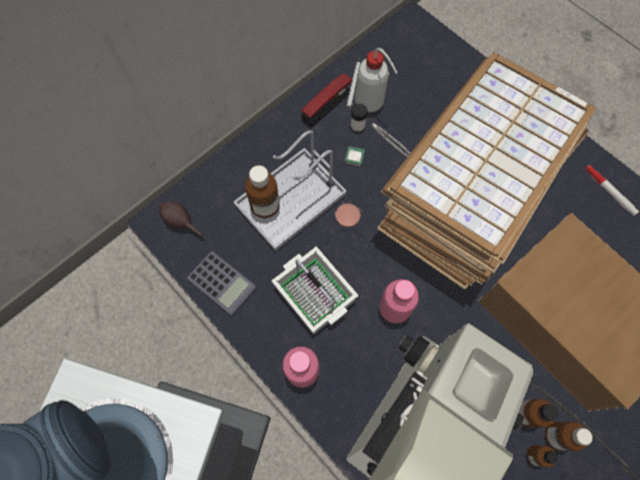

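The top view shows the brown bottle at (262,195) in the tray at (290,198). The rack and dish are at (315,290). The two pink look-alikes are at (302,367) and (399,300). The brown bottles at (540,415)–(570,435) are small ones far away. The petri dish is at (347,215) and the cover glass at (355,156). Next I'll turn these into 3D positions.

```bash
python3 - <<'E'
from h import *
np.set_printoptions(precision=4,suppress=True)
P=pickle.load(open("p0.pkl","rb")); S,T=P["side"],P["top"]
print("seat",tri(S,(401.8,245.8),T,(293.2,163.1)))
print("grip",tri(S,(282.8,194.8),T,(316.7,279.9)))
print("dish",tri(S,(284.8,241.9),T,(316,296.1)), "rack",tri(S,(284.3,243.7),T,(314.8,293.2)))
print("stand",tri(S,(389.5,294.9),T,(290.8,201.3)))
print("bottle",tri(S,(404,266),T,(264.5,208.7)))
for n,p in P.items():
    C=cloud(p)
    for nm,uv in dict(side=dict(wallbase=(530,300),wallmid=(580,250),pink1=(237,135),pink2=(192,218),cap=(415,212),calc=(370,195),bulb=(465,200),tabR=(500,300),red=(485,420),knob=(150,210),box=(100,250)),top=dict(wall1=(100,250),wall2=(300,60),bcap=(258,176),pinkcap1=(299,362),pinkcap2=(405,289),calc=(220,280),bulb=(175,215),box=(395,190),micro=(415,350),micro2=(450,340),red=(325,98),base=(130,440),tabedge=(135,235),tabedge2=(240,360))).items() if 0 else (dict(wallbase=(530,300),wallmid=(580,250),pink1=(237,135),pink2=(192,218),cap=(415,212),bulb=(465,200),tabR=(500,300),red=(485,420),knob=(150,210),box=(100,250)) if n=="side" else dict(wall1=(100,250),wall2=(300,60),bcap=(258,176),pinkcap1=(299,362),pinkcap2=(405,289),calc=(220,280),bulb=(175,215),box=(395,190),micro=(415,350),micro2=(450,340),red=(325,98),base=(130,440),tabedge=(150,240),tabedge2=(240,350))).items():
        print(n,nm,C[uv[1],uv[0]])
# tray: points with z 0.018..0.026 near
C=np.concatenate([cloud(S).reshape(-1,3),cloud(T).reshape(-1,3)])
st=tri(S,(389.5,294.9),T,(290.8,201.3))[0]
for n,p in P.items():
    c=cloud(p).reshape(-1,3)
    m=(np.abs(c[:,2]-0.022)<0.006)&(np.hypot(*(c[:,:2]-st[:2]).T)<0.14)
    r=cv2.minAreaRect((c[m][:,:2]*1000).astype(np.float32)); print(n,"tray",r,m.sum())
    m=(c[:,2]>0.125)&(c[:,2]<0.16)&(np.hypot(*(c[:,:2]-st[:2]).T)<0.13)
    q=c[m]; 
    dd=tri(S,(284.8,241.9),T,(316,296.1))[0]
    m=(np.abs(c[:,2]-0.046)<0.005)&(np.hypot(*(c[:,:2]-dd[:2]).T)<0.085)
    r=cv2.minAreaRect((c[m][:,:2]*1000).astype(np.float32)); print(n,"dish",r,m.sum())
    m=(c[:,2]>0.085)&(c[:,2]<0.115)&(np.hypot(*(c[:,:2]-dd[:2]).T)<0.085)
    q=c[m]; print("handle",m.sum(),q.mean(0) if len(q) else 0)
    if len(q)>5:
        r=cv2.fitLine((q[:,:2]).astype(np.float32),cv2.DIST_L2,0,.01,.01).ravel(); print(r,q.min(0),q.max(0))
E
python3 - <<'E'
import cv2,sys
sys.path.insert(0,'.')
for n,(a,b,c,d) in dict(side=(220,170,480,360),top=(200,110,420,340)).items():
    im=cv2.imread(f"pics/{n}0.png")[b:d,a:c]; k=min(800/im.shape[1],600/im.shape[0]); cv2.imwrite(f"pics/{n}0c.png",cv2.resize(im,None,fx=k,fy=k,interpolation=cv2.INTER_CUBIC))
E
```

```text
seat (array([ 0.5996, -0.1573,  0.136 ]), np.float64(0.0032303254048182068))
grip (array([ 0.4038, -0.2614,  0.1107]), np.float64(0.006351553882298061))
dish (array([ 0.403 , -0.26  , -0.0039]), np.float64(0.004379787896776414)) rack (array([ 0.407 , -0.2592, -0.0037]), np.float64(0.002179097025464176))
stand (array([ 0.5825, -0.1507, -0.004 ]), np.float64(0.0015668708363002495))
bottle (array([ 0.5469, -0.1045,  0.0066]), np.float64(0.004445493233278158))
side wallbase [ 0.3272  0.6024 -0.7571]
side wallmid [ 0.3455  0.701  -0.5457]
side pink1 [ 0.2601 -0.2806  0.1379]
side pink2 [ 0.4201 -0.4121  0.1383]
side cap [ 0.5572 -0.1083  0.1465]
side bulb [0.488  0.0542 0.0451]
side tabR [ 0.6683  0.0067 -0.003 ]
side red [ 0.8415 -0.1634  0.0442]
side knob [ 0.352  -0.4622  0.115 ]
side box [ 0.3478 -0.5529  0.0596]
top wall1 [ 0.5228  0.5833 -0.7575]
top wall2 [ 1.3761  0.1055 -0.5824]
top bcap [ 0.5485 -0.1087  0.1493]
top pinkcap1 [ 0.2554 -0.2803  0.1397]
top pinkcap2 [ 0.4235 -0.4148  0.1386]
top calc [ 0.3745 -0.0749  0.0137]
top bulb [0.4658 0.048  0.0483]
top box [ 0.5599 -0.3531
[... 235 characters left out ...]
ray ((566.2294921875, -178.67245483398438), (201.14724731445312, 194.2621307373047), 58.20393753051758) 1198
side dish ((406.3202819824219, -258.1171875), (144.79591369628906, 114.09202575683594), 56.38669967651367) 947
handle 287 [ 0.406  -0.2582  0.103 ]
[ 0.5592  0.829   0.406  -0.2582] [ 0.3746 -0.3033  0.0855] [ 0.4378 -0.214   0.1112]
top tray ((566.0635375976562, -177.90133666992188), (201.0915985107422, 192.23501586914062), 58.60499572753906) 690
top dish ((405.77130126953125, -258.50262451171875), (144.86351013183594, 109.16830444335938), 56.28763961791992) 1149
handle 225 [ 0.4021 -0.2611  0.1056]
[ 0.5597  0.8287  0.4021 -0.2611] [ 0.3727 -0.3033  0.0867] [ 0.4324 -0.2143  0.1126]
```

```bash
ls pics
```

```text
side0.png
side0c.png
top0.png
top0c.png
```

View pics/side0c.png

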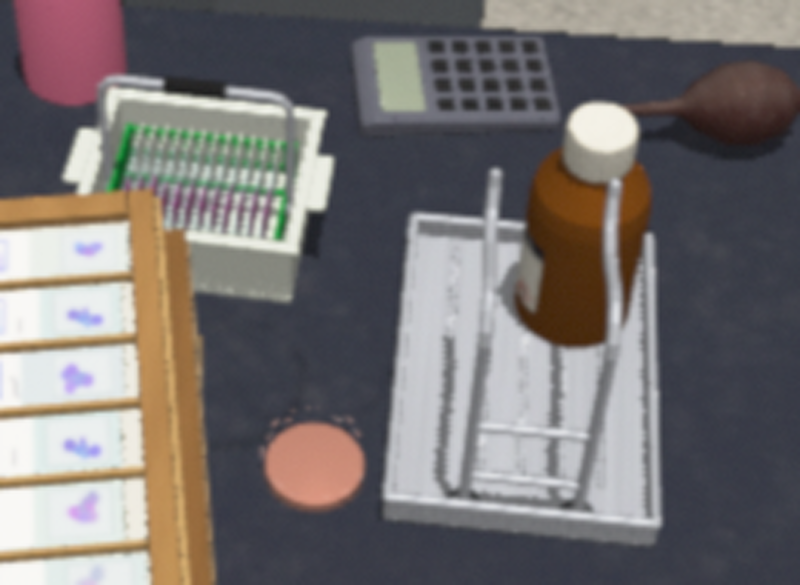

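View pics/top0c.png

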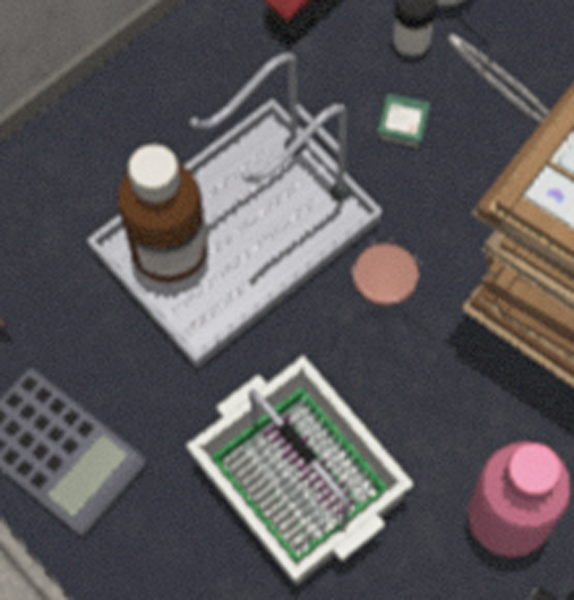

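```bash
python3 - <<'E'
from h import *
from scipy.optimize import least_squares
np.set_printoptions(precision=4,suppress=True)
P=pickle.load(open("p0.pkl","rb"))
for n,p in P.items():
    C=cloud(p); im=p["pixels"].astype(int); sat=im.max(2)-im.min(2); v=im.max(2)
    g=(sat<30)&(v>110)
    m=g&(C[...,2]>0.004)&(C[...,2]<0.03)&(np.hypot(C[...,0]-.5825,C[...,1]+.1507)<.125)
    m=cv2.morphologyEx(m.astype(np.uint8),cv2.MORPH_OPEN,np.ones((2,2)))>0
    c=C[m]; r=cv2.minAreaRect((c[:,:2]*1000).astype(np.float32)); print(n,"tray",r,m.sum(), "petri",C[(im[...,2]-im[...,0]>60)&(C[...,2]<.03)&(C[...,2]>.005)&(np.hypot(C[...,0]-.58,C[...,1]+.26)<.1)].mean(0))
    o=p["pixels"].copy(); o[m]=(0,0,255); cv2.imwrite(f"pics/{n}_m.png",o[100:400,180:480])
    # dish white rim
    m=(sat<40)&(v>150)&(abs(C[...,2]-.046)<.006)&(np.hypot(C[...,0]-.405,C[...,1]+.26)<.09)
    c=C[m]; r=cv2.minAreaRect((c[:,:2]*1000).astype(np.float32)); print(n,"dish",r,np.median(c[:,2]))
    # bottle cap: top plane
    m=(sat<60)&(v>140)&(C[...,2]>.13)&(np.hypot(C[...,0]-.553,C[...,1]+.106)<.035)
    c=C[m]; print("cap",c.mean(0),c.min(0),c.max(0),np.median(c[:,2]))
    m=(C[...,2]>.02)&(C[...,2]<.10)&(np.hypot(C[...,0]-.55,C[...,1]+.108)<.05)&(im[...,2]-im[...,0]>20)
    c=C[m]
    f=least_squares(lambda a:np.hypot(c[:,0]-a[0],c[:,1]-a[1])-.031,[.55,-.108],loss="soft_l1",f_scale=.002).x; print("bottle fit",f,m.sum())
    # table z around
    m=(np.hypot(C[...,0]-.5,C[...,1]+.0)<.1)&(abs(C[...,2])<.008); print("tablez",np.median(C[m][:,2]))
    # hooks
    m=g&(C[...,2]>.09)&(C[...,2]<.17)&(np.hypot(C[...,0]-.6,C[...,1]+.15)<.11)
    pickle.dump(C[m],open(f"hk_{n}.pkl","wb")); print("hook pts",m.sum())
E
```

```text
side tray ((579.2536010742188, -143.96188354492188), (133.95611572265625, 212.41860961914062), 56.57413864135742) 6020 petri [ 0.5894 -0.2735  0.006 ]
side dish ((406.30010986328125, -258.14752197265625), (144.7229766845703, 114.09202575683594), 56.38670349121094) 0.04474742840311896
cap [ 0.5593 -0.1079  0.1439] [ 0.5391 -0.1228  0.1301] [ 0.5729 -0.0893  0.1496] 0.14590378320941155
bottle fit [ 0.5542 -0.1044] 982
tablez -0.0015091475925824716
hook pts 1193
top tray ((585.2708129882812, -152.57937622070312), (132.13221740722656, 197.6806640625), 57.983619689941406) 3941 petri [ 0.5818 -0.2744  0.0068]
top dish ((405.6177978515625, -258.5219421386719), (144.66098022460938, 108.93451690673828), 56.287635803222656) 0.046129322588480126
cap [ 0.5542 -0.1071  0.1477] [ 0.5382 -0.1238  0.1422] [ 0.5722 -0.0901  0.1519] 0.147705280654359
bottle fit [ 0.5553 -0.1054] 195
tablez 0.00020325299195755875
hook pts 599
```

```bash
cat > fit.py <<'E'
from h import *
from scipy.optimize import least_squares
def segd(p,a,b):
    d=b-a; t=np.clip(((p-a)@d)/(d@d),0,1); return np.linalg.norm(p-a-t[:,None]*d,axis=1)
HK=np.array([[86,28,20],[86,28,145],[82,28,155],[76,28,157],[70,28,155],[18,28,134.5],[6,28,137],[-4,28,155]])/1000.
RIM=np.array([[-94,-65,22],[94,-65,22],[94,65,22],[-94,65,22],[-94,-65,22]])/1000.
def fitstand(p,x0=(.583,-.151,np.radians(-32.5))):
    C=cloud(p); im=p["pixels"].astype(int); sat=im.max(2)-im.min(2); v=im.max(2)
    g=(sat<30)&(v>90)
    def tf(a,X): c,s=np.cos(a[2]),np.sin(a[2]); q=X-[a[0],a[1],a[3]]; return np.stack([c*q[:,0]+s*q[:,1],-s*q[:,0]+c*q[:,1],q[:,2]],1)
    mh=g&(C[...,2]>.06)&(C[...,2]<.17)&(np.hypot(C[...,0]-.6,C[...,1]+.16)<.13)
    mr=g&(C[...,2]>.017)&(C[...,2]<.028)&(np.hypot(C[...,0]-.583,C[...,1]+.151)<.14)
    H=C[mh];R=C[mr]
    def res(a):
        q=tf(a,H); q[:,1]=np.abs(q[:,1])
        dh=np.min([segd(q,HK[i],HK[i+1]) for i in range(len(HK)-1)],0)-.003
        r=tf(a,R); r=r*[1,1,1]
        dr=np.min([segd(r,RIM[i],RIM[i+1]) for i in range(4)],0)
        return np.concatenate([dh,.5*dr])
    s=least_squares(res,[*x0,0.],loss="cauchy",f_scale=.002)
    r=np.abs(res(s.x)); return s.x,np.median(r[:len(H)]),np.median(r[len(H):])*2,len(H),len(R)
if __name__=="__main__":
    np.set_printoptions(precision=4,suppress=True)
    P=pickle.load(open("p0.pkl","rb"))
    for n,p in P.items():
        x,a,b,c,d=fitstand(p); print(n,x[:2],np.degrees(x[2]),x[3],a,b,c,d)
        cc,s=np.cos(x[2]),np.sin(x[2]); print(" seat",x[0]+.018*cc,x[1]+.018*s, x[3]+.14)
        o=p["pixels"].copy()
        for L in [HK,HK*[1,-1,1],RIM]:
            w=np.stack([x[0]+cc*L[:,0]-s*L[:,1],x[1]+s*L[:,0]+cc*L[:,1],x[3]+L[:,2]],1)
            cv2.polylines(o,[np.round([proj(p,k)*8 for k in w]).astype(np.int32)],False,(0,0,255),1,shift=3)
        a,b,c2,d2=dict(side=(320,180,460,360),top=(220,110,370,260))[n]
        im=o[b:d2,a:c2]; k=min(800/im.shape[1],600/im.shape[0]); cv2.imwrite(f"pics/{n}_fit.png",cv2.resize(im,None,fx=k,fy=k,interpolation=cv2.INTER_CUBIC))
E
python3 fit.py
```

```text
side [ 0.5826 -0.1504] -31.79104761855148 -0.0019256214278878274 0.0019230057139433734 0.00202810319308942 1472 1018
 seat 0.5979150803275073 -0.15983511481999185 0.1380743785721122
top [ 0.5822 -0.1507] -31.60696346766858 -0.000637382497109869 0.02703251760622929 0.002227664242590464 777 598
 seat 0.5975321001805011 -0.1601390259673133 0.13936261750289014
```

View pics/side_fit.png

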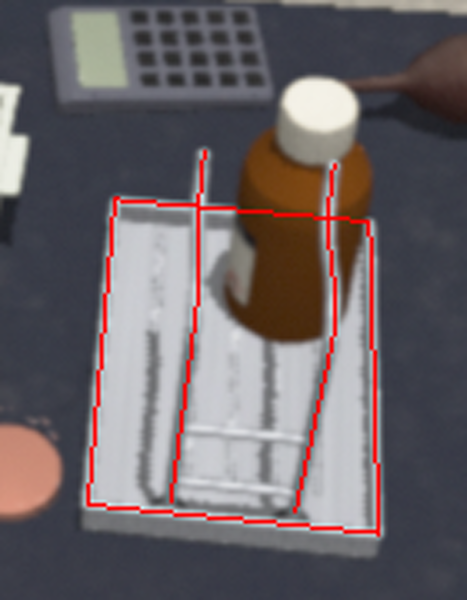

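View pics/top_fit.png

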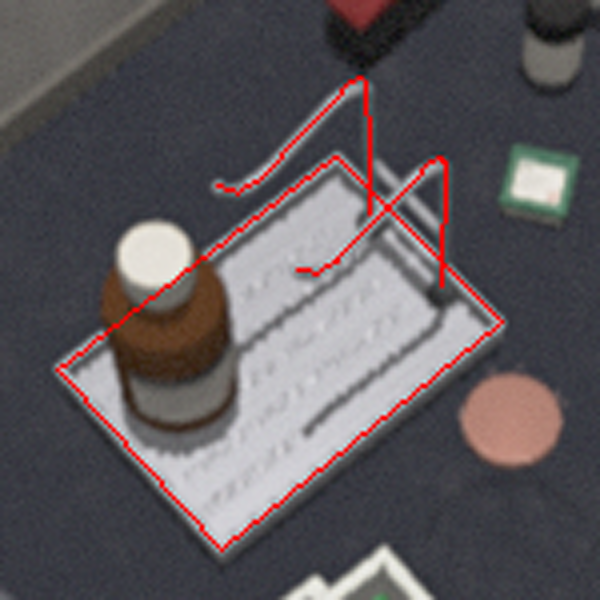

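The stand model fits both pictures well: stand at (0.582,-0.151), yaw -31.7°, and the seat at about (0.598,-0.160,0.140).

- **Bottle candidates:** the top view has brown at (262,195), and pink at (302,367) and (399,300). The brown one in the tray fits, and the enlarged crop confirms it: brown, white cap, at (0.555,-0.106).
- **Grasp plan:** pinch the cap with the jaws along the stand's y. The hook tips then stay clear of the fingers.

I'm moving there now.

Call:
step_arm:
  targets:
    - {"travel": [0,0,0],"angular": [0,0,1],"grip": 0}
    - {"travel": [-0.3,0.4,0],"angular": [0,0,0],"grip": 0}
    - {"travel": [-0.56,0.73,0],"angular": [0,0,0],"grip": 0}
    - {"travel": [-0.56,0.73,0],"angular": [0,0,0],"grip": 0}
    - {"travel": [-0.56,0.73,0],"angular": [0,0,0],"grip": 0}
  grip_force: 50

```text
time: 1.32
eef_pos: [0.3377, 0.4584, 0.2011]
eef_rot: [[0.523, 0.853, 0.0], [0.853, -0.523, 0.0], [0.0, 0.0, -1.0]]
contact_force: [1.1, -0.5, 0.5]
grip_width: 0.0855
```

Call:
step_arm:
  targets:
    - {"travel": [-0.56,0.73,0],"angular": [0,0,0],"grip": 0}
    - {"travel": [-0.56,0.73,0],"angular": [0,0,0],"grip": 0}
    - {"travel": [-0.56,0.73,0],"angular": [0,0,0],"grip": 0}
    - {"travel": [-0.56,0.73,0],"angular": [0,0,0],"grip": 0}
    - {"travel": [-0.56,0.73,0],"angular": [0,0,0],"grip": 0}

```text
time: 1.73
eef_pos: [0.4036, 0.2862, 0.2014]
eef_rot: [[0.523, 0.852, 0.001], [0.852, -0.523, 0.0], [0.001, 0.0, -1.0]]
contact_force: [0.9, -0.4, 0.5]
grip_width: 0.0852
```

Call:
step_arm:
  targets:
    - {"travel": [-0.56,0.73,0],"angular": [0,0,0],"grip": 0}
    - {"travel": [-0.56,0.73,0],"angular": [0,0,0],"grip": 0}
    - {"travel": [-0.56,0.73,0],"angular": [0,0,0],"grip": 0}
    - {"travel": [-0.56,0.73,0],"angular": [0,0,0],"grip": 0}
    - {"travel": [-0.56,0.73,0],"angular": [0,0,0],"grip": 0}

```text
time: 2.15
eef_pos: [0.4695, 0.1141, 0.2014]
eef_rot: [[0.524, 0.852, 0.001], [0.852, -0.524, 0.0], [0.001, 0.001, -1.0]]
contact_force: [1.0, 0.1, 0.2]
grip_width: 0.0853
```

Call:
step_arm:
  targets:
    - {"travel": [-0.56,0.73,0],"angular": [0,0,0],"grip": 0}
    - {"travel": [-0.56,0.73,0],"angular": [0,0,0],"grip": 0}
    - {"travel": [-0.56,0.73,0],"angular": [0,0,0],"grip": 0}
    - {"travel": [-0.56,0.73,0],"angular": [0,0,0],"grip": 0}
    - {"travel": [-0.56,0.73,0],"angular": [0,0,0],"grip": 0}

```text
time: 2.57
eef_pos: [0.5352, -0.0579, 0.2014]
eef_rot: [[0.524, 0.852, 0.001], [0.852, -0.524, -0.0], [0.0, 0.001, -1.0]]
contact_force: [1.1, 1.0, 0.1]
grip_width: 0.0854
```

Call:
step_arm:
  targets:
    - {"travel": [-0.5,0.7,0],"angular": [0,0,0],"grip": 0}
    - {"travel": [-0.27,0.35,0],"angular": [0,0,0],"grip": 0}
    - {"travel": [0,0,0],"angular": [0,0,0],"grip": 0}

```text
time: 2.82
eef_pos: [0.5553, -0.1073, 0.2012]
eef_rot: [[0.527, 0.85, 0.0], [0.85, -0.527, -0.001], [-0.0, 0.001, -1.0]]
contact_force: [-0.9, 0.2, 0.5]
grip_width: 0.0853
```

```bash
python3 - <<'E'
from h import *
from scipy.optimize import least_squares
np.set_printoptions(precision=4,suppress=True)
s=env.observe(); print(s["eef_pos"],s["eef_rot"])
for n,b in (("side",(330,140,490,300)),("top",(190,120,350,280))):
    p=env.snapshot(n)
    im=p["pixels"].copy()
    u=proj(p,s["eef_pos"]); cv2.circle(im,tuple(int(x) for x in u),2,(0,0,255),-1)
    im=im[b[1]:b[3],b[0]:b[2]]; cv2.imwrite(f"pics/{n}1.png",cv2.resize(im,None,fx=3.5,fy=3.5,interpolation=cv2.INTER_CUBIC))
    C=cloud(p)
    # right table edge: where low-z table ends
    m=np.abs(C[...,2])<.008
    for x in (.5,.55,.6,.65,.7):
        mm=m&(abs(C[...,0]-x)<.01); print(n,x,"table ymax",C[mm][:,1].max())
E
```

```text
[ 0.5553 -0.1073  0.2012] [[ 0.5269  0.85    0.0004]
 [ 0.85   -0.5269 -0.0006]
 [-0.0003  0.0007 -1.    ]]
side 0.5 table ymax 0.1284997235974461
side 0.55 table ymax 0.10062446311998996
side 0.6 table ymax 0.07099347762690011
side 0.65 table ymax 0.04282924461937043
side 0.7 table ymax 0.014070855253410675
top 0.5 table ymax 0.12750292472168712
top 0.55 table ymax 0.09949148687722031
top 0.6 table ymax 0.07294000387476363
top 0.65 table ymax 0.044296241026330174
top 0.7 table ymax 0.50409485528165
```

View pics/side1.png

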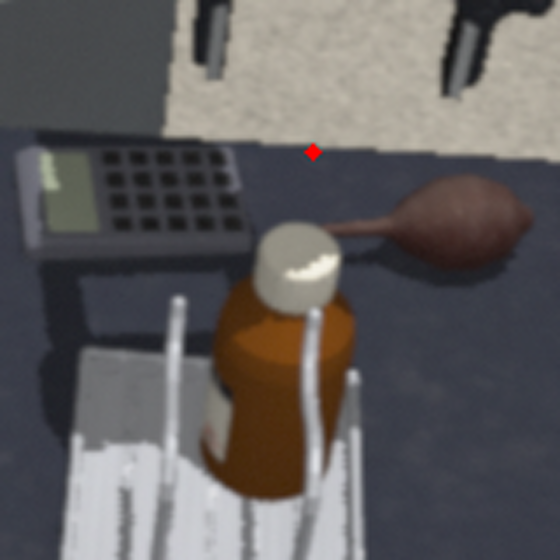

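View pics/top1.png

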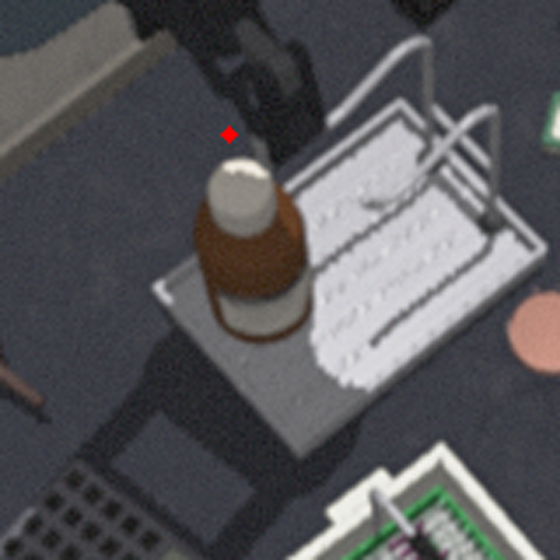

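The TCP is centred above the white cap and the open fingers pass to either side. Descending and closing.

Call:
step_arm:
  targets:
    - {"travel": [0,0,0.6],"angular": [0,0,0],"grip": 0}
    - {"travel": [0,0,0.6],"angular": [0,0,0],"grip": 0}
    - {"travel": [0,0,0.5],"angular": [0,0,0],"grip": 0}
    - {"travel": [0,0,0.3],"angular": [0,0,0],"grip": 0}
    - {"travel": [0,0,0],"angular": [0,0,0],"grip": 0}

```text
time: 3.33
eef_pos: [0.5521, -0.1019, 0.118]
eef_rot: [[0.522, 0.853, -0.006], [0.853, -0.522, 0.002], [-0.001, -0.006, -1.0]]
contact_force: [0.5, 0.0, 0.0]
grip_width: 0.0853
```

Call:
step_arm:
  targets:
    - {"travel": [0,0,0],"angular": [0,0,0],"grip": 255}
    - {"travel": [0,0,0],"angular": [0,0,0],"grip": 255}
    - {"travel": [0,0,0],"angular": [0,0,0],"grip": 255}
    - {"travel": [0,0,0],"angular": [0,0,0],"grip": 255}
    - {"travel": [0,0,0],"angular": [0,0,0],"grip": 255}

```text
time: 3.75
eef_pos: [0.5551, -0.1044, 0.1221]
eef_rot: [[0.524, 0.852, 0.002], [0.852, -0.524, -0.001], [0.0, 0.002, -1.0]]
contact_force: [0.4, 0.4, -0.2]
grip_width: 0.0256
```

```bash
python3 - <<'E'
from h import *
np.set_printoptions(precision=4,suppress=True)
s=env.observe(); print(s["eef_pos"],s["grip_width"],s["contact_force"])
for n,b in (("side",(330,140,490,300)),("top",(190,80,350,240))):
    p=env.snapshot(n)
    im=p["pixels"].copy()
    im=im[b[1]:b[3],b[0]:b[2]]; cv2.imwrite(f"pics/{n}2.png",cv2.resize(im,None,fx=3.5,fy=3.5,interpolation=cv2.INTER_CUBIC))
s=env.observe(); print(s["eef_pos"],s["grip_width"],s["contact_force"])
E
```

```text
[ 0.5551 -0.1044  0.1221] 0.025602845996410824 [ 0.4414  0.3568 -0.2054]
[ 0.5547 -0.1044  0.1216] 0.009858209150736293 [ 0.1637 -0.5843  0.375 ]
```

View pics/side2.png

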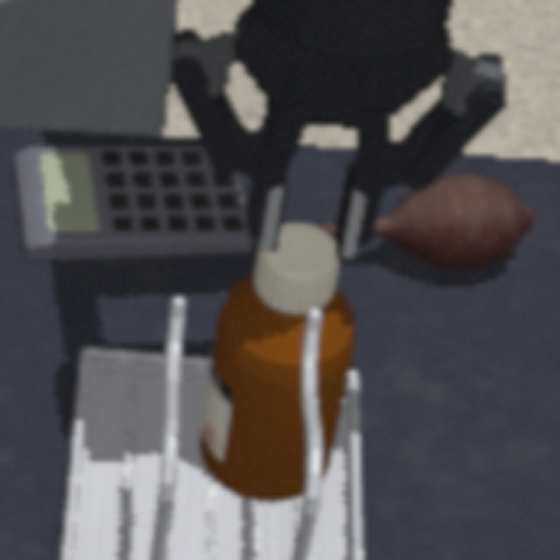

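View pics/top2.png

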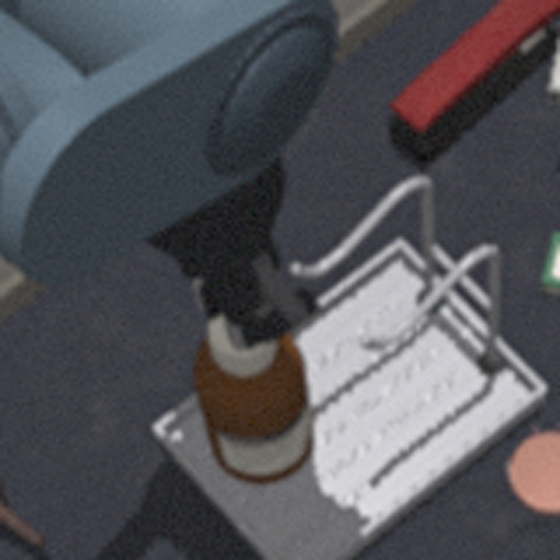

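The jaws went past the cap without gripping it: the opening is 10 mm, and in the side view the fingers stand behind the cap. I'll measure where the fingers really are in the depth images compared with the reported TCP.

```bash
python3 - <<'E'
from h import *
np.set_printoptions(precision=4,suppress=True)
s=env.observe(); print(s["eef_pos"],s["grip_width"],s["q"])
P={}
for n in ("side","top"):
    p=env.snapshot(n); P[n]=p; C=cloud(p)
    print(n,"tcp px",proj(p,s["eef_pos"]))
    im=p["pixels"].copy(); u=proj(p,s["eef_pos"]); cv2.circle(im,tuple(int(round(x)) for x in u),1,(0,0,255),-1)
    u=u.astype(int); im=im[u[1]-70:u[1]+50,u[0]-70:u[0]+70]; cv2.imwrite(f"pics/{n}3.png",cv2.resize(im,None,fx=5,fy=5,interpolation=cv2.INTER_CUBIC))
    m=(np.linalg.norm(C-s["eef_pos"],axis=-1)<.06)&(p["pixels"].max(2)<110)&(C[...,2]>.1)
    c=C[m]; print(len(c),c.min(0),c.max(0))
    for z in np.arange(.1,.19,.01):
        q=c[abs(c[:,2]-z)<.005]; 
        if len(q): print(round(z,3),len(q),q.mean(0),q.min(0)[:2],q.max(0)[:2])
    im=p["pixels"].astype(int); sat=im.max(2)-im.min(2)
    m=(sat<60)&(im.max(2)>120)&(C[...,2]>.135)&(np.hypot(C[...,0]-.553,C[...,1]+.106)<.035); c=C[m]; print("cap",c.mean(0),c.min(0),c.max(0))
pickle.dump(P,open("p3.pkl","wb")); print(env.observe()["grip_width"])
E
```

```text
[ 0.5547 -0.1044  0.1216] 0.009858209150736293 [-22.1606   7.5814 105.4651   0.0003  66.9015 -80.5828]
side tcp px [414.197  221.6989]
677 [ 0.5281 -0.1359  0.1   ] [ 0.585  -0.0783  0.1809]
0.1 93 [ 0.5683 -0.1199  0.1027] [ 0.5376 -0.1359] [ 0.585  -0.0816]
0.11 210 [ 0.5551 -0.1162  0.1099] [ 0.5281 -0.1347] [ 0.585  -0.0783]
0.12 93 [ 0.5618 -0.1151  0.1177] [ 0.5415 -0.1243] [ 0.5718 -0.09  ]
0.13 9 [ 0.5572 -0.1097  0.1283] [ 0.5428 -0.1233] [ 0.5708 -0.0913]
0.14 2 [ 0.556  -0.1063  0.1436] [ 0.5418 -0.116 ] [ 0.5702 -0.0966]
0.15 15 [ 0.5536 -0.1029  0.1484] [ 0.5435 -0.1205] [ 0.5683 -0.0906]
0.16 89 [ 0.5616 -0.1091  0.1604] [ 0.5417 -0.1234] [ 0.5709 -0.0924]
0.17 109 [ 0.562  -0.1083  0.1699] [ 0.5405 -0.1237] [ 0.5714 -0.0914]
0.18 57 [ 0.5605 -0.1093  0.1777] [ 0.5419 -0.1246] [ 0.5714 -0.0925]
cap [ 0.5666 -0.1119  0.3926] [ 0.5256 -0.1406  0.1353] [ 0.5879 -0.0719  0.4452]
top tcp px [258.5844 179.3913]
521 [ 0.5249 -0.1363  0.1   ] [ 0.5938 -0.0773  0.1803]
0.1 69 [ 0.5383 -0.1151  0.1027] [ 0.5249 -0.1363] [ 0.5679 -0.0775]
0.11 263 [ 0.5438 -0.1115  0.1103] [ 0.5249 -0.1356] [ 0.5767 -0.0773]
0.12 107 [ 0.5442 -0.1112  0.1176] [ 0.5321 -0.1277] [ 0.5679 -0.0872]
0.13 17 [ 0.5473 -0.1151  0.1289] [ 0.5383 -0.1239] [ 0.5586 -0.0954]
0.14 5 [ 0.5525 -0.1179  0.1408] [ 0.5477 -0.1235] [ 0.5576 -0.0978]
0.15 10 [ 0.5593 -0.1114  0.1483] [ 0.5462 -0.1278] [ 0.5938 -0.0922]
0.16 16 [ 0.5449 -0.1057  0.1604] [ 0.5423 -0.115 ] [ 0.5491 -0.0945]
0.17 26 [ 0.5451 -0.1041  0.1695] [ 0.5421 -0.1151] [ 0.55   -0.0935]
0.18 8 [ 0.5461 -0.1019  0.1772] [ 0.5429 -0.1094] [ 0.5501 -0.0932]
cap [ 0.5514 -0.105   0.4272] [ 0.5243 -0.1405  0.141 ] [ 0.5838 -0.0715  0.4485]
0.00031904752354698515
```

View pics/side3.png

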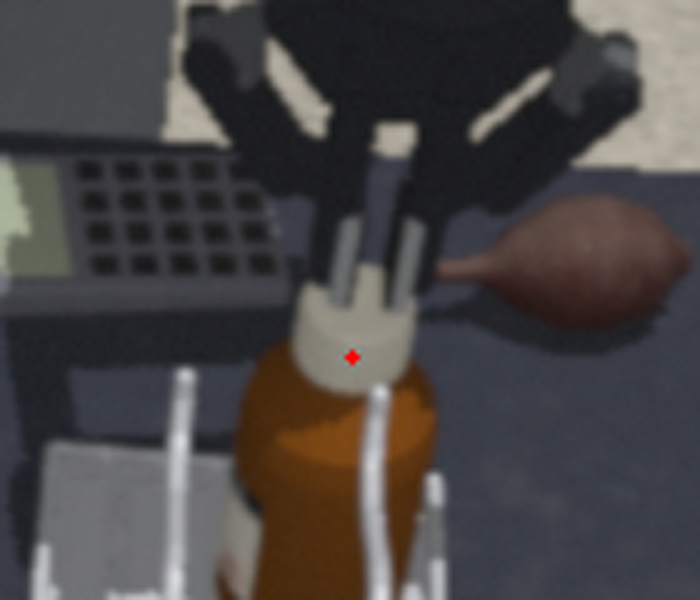

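View pics/top3.png

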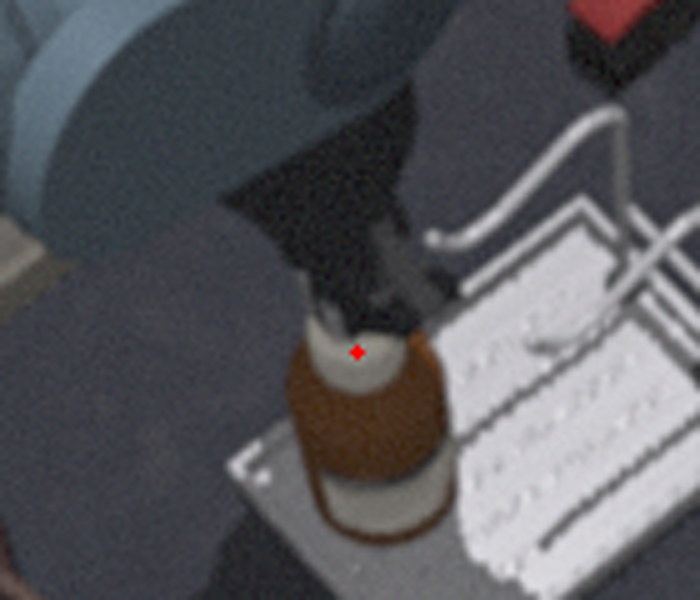

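```bash
python3 - <<'E'
from h import *
np.set_printoptions(precision=4,suppress=True)
s=env.observe(); print(s["eef_pos"],s["grip_width"],s["contact_force"])
P={}
for n in ("side","top"):
    p=env.snapshot(n); P[n]=p; C=cloud(p)
    im=p["pixels"].copy(); u=proj(p,s["eef_pos"]); 
    u=u.astype(int); x0,y0=u[0]-70,u[1]-90
    im=im[y0:y0+120,x0:x0+140]; cv2.imwrite(f"pics/{n}4.png",cv2.resize(im,None,fx=5,fy=5,interpolation=cv2.INTER_CUBIC))
    print(n,x0,y0)
    if n=="side":
        for v in range(y0+20,y0+100,3): print(v,[ (round(float(C[v,w,0]),3),round(float(C[v,w,1]),3),round(float(C[v,w,2]),3)) for w in (400,406,410,414,418,424)])
pickle.dump(P,open("p4.pkl","wb"))
E
```

```text
[ 0.5546 -0.1043  0.1213] 0.00031904752354698515 [0.3872 0.1989 0.1702]
side 344 131
151 [(0.543, -0.141, 0.264), (0.549, -0.136, 0.267), (0.552, -0.131, 0.267), (0.571, -0.139, 0.284), (0.575, -0.136, 0.286), (0.581, -0.132, 0.289)]
154 [(0.545, -0.142, 0.26), (0.549, -0.135, 0.261), (0.552, -0.13, 0.261), (0.554, -0.125, 0.261), (0.575, -0.135, 0.281), (0.581, -0.13, 0.283)]
157 [(0.545, -0.141, 0.255), (0.55, -0.135, 0.256), (0.553, -0.13, 0.257), (0.554, -0.124, 0.256), (0.559, -0.122, 0.259), (0.564, -0.116, 0.26)]
160 [(0.545, -0.14, 0.249), (0.55, -0.134, 0.251), (0.554, -0.13, 0.252), (0.557, -0.126, 0.254), (0.562, -0.123, 0.256), (0.564, -0.115, 0.255)]
163 [(-0.436, 0.583, -0.77), (0.55, -0.133, 0.245), (0.554, -0.13, 0.248), (0.562, -0.129, 0.253), (0.565, -0.125, 0.254), (0.563, -0.113, 0.248)]
166 [(-0.41, 0.567, -0.76), (0.55, -0.133, 0.24), (0.551, -0.127, 0.238), (0.562, -0.129, 0.248), (0.566, -0.124, 0.249), (0.564, -0.113, 0.243)]
169 [(0.533, -0.129, 0.219), (-0.381, 0.575, -0.755), (0.554, -0.128, 0.236), (0.562, -0.128, 0.242), (0.567, -0.124, 0.244), (0.563, -
[... 2276 characters left out ...]
21, 0.139), (0.561, -0.119, 0.144), (0.564, -0.114, 0.145), (0.568, -0.11, 0.147), (0.571, -0.101, 0.145)]
220 [(0.532, -0.115, 0.109), (0.557, -0.122, 0.135), (0.565, -0.121, 0.142), (0.567, -0.116, 0.142), (0.57, -0.111, 0.143), (0.571, -0.1, 0.138)]
223 [(0.541, -0.12, 0.113), (0.558, -0.122, 0.129), (0.563, -0.119, 0.133), (0.569, -0.116, 0.138), (0.572, -0.111, 0.138), (0.57, -0.098, 0.13)]
226 [(0.547, -0.124, 0.113), (0.56, -0.122, 0.125), (0.565, -0.119, 0.128), (0.569, -0.115, 0.131), (0.572, -0.11, 0.13), (0.568, -0.095, 0.12)]
229 [(0.552, -0.127, 0.113), (0.56, -0.122, 0.118), (0.563, -0.117, 0.119), (0.568, -0.113, 0.122), (0.592, -0.125, 0.15), (0.57, -0.096, 0.116)]
top 188 89
```

View pics/side4.png

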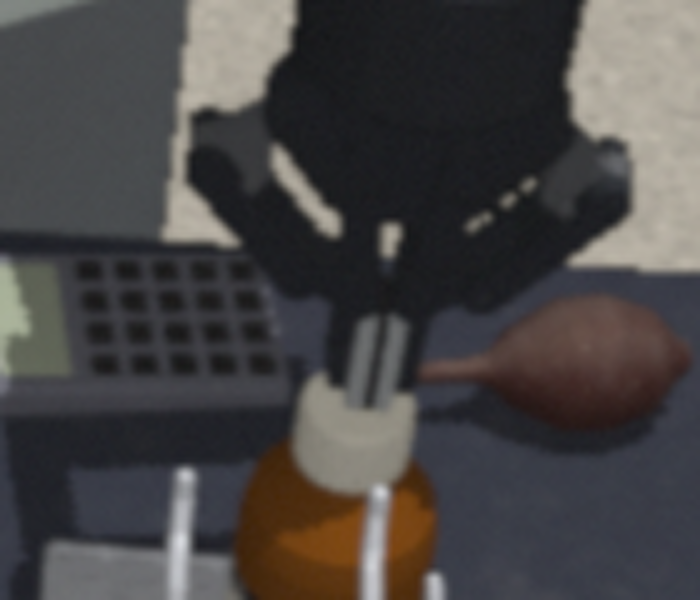

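View pics/top4.png

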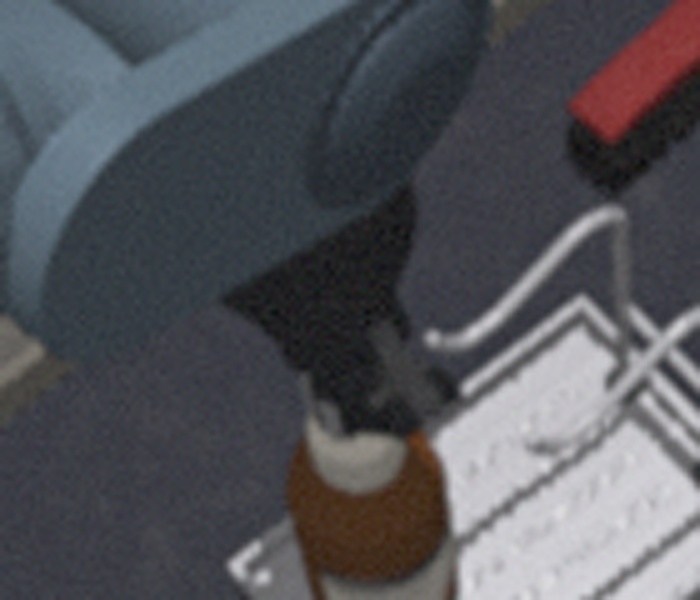

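With the jaws shut, the finger ends sit at z ≈ 0.154, just above the cap, while the state reports a TCP z of 0.121. So the reported z reads about 33 mm low, though x and y agree. Nothing was touched. I'll reopen, go 31 mm lower and grip again.

Call:
step_arm:
  targets:
    - {"travel": [0,0,0],"angular": [0,0,0],"grip": 0}
    - {"travel": [0,0,0],"angular": [0,0,0],"grip": 0}
    - {"travel": [0,0,0],"angular": [0,0,0],"grip": 0}
    - {"travel": [0,0,0],"angular": [0,0,0],"grip": 0}
    - {"travel": [0,0,0],"angular": [0,0,0],"grip": 0}

```text
time: 4.47
eef_pos: [0.5545, -0.1042, 0.1211]
eef_rot: [[0.524, 0.852, -0.0], [0.852, -0.524, 0.0], [-0.0, -0.0, -1.0]]
contact_force: [-0.1, -0.3, -0.2]
grip_width: 0.0603
```

Call:
step_arm:
  targets:
    - {"travel": [0,0,0],"angular": [0,0,0],"grip": 0}
    - {"travel": [0,0,0.4],"angular": [0,0,0],"grip": 0}
    - {"travel": [0,0,0.38],"angular": [0,0,0],"grip": 0}
    - {"travel": [0,0,0],"angular": [0,0,0],"grip": 0}

```text
time: 4.8
eef_pos: [0.5523, -0.1033, 0.0869]
eef_rot: [[0.524, 0.852, -0.005], [0.852, -0.524, 0.002], [-0.001, -0.006, -1.0]]
contact_force: [0.2, 0.1, -0.7]
grip_width: 0.0852
```

```bash
cat > look.py <<'E'
from h import *
import sys
np.set_printoptions(precision=4,suppress=True)
def look(tag,w=70,up=90,dn=50,k=None,c=None):
    s=env.observe(); P={}
    for n in ("side","top"):
        p=env.snapshot(n); P[n]=p
        u=proj(p,s["eef_pos"] if c is None else c).astype(int); x0,y0=max(u[0]-w,0),max(u[1]-up,0)
        im=p["pixels"][y0:y0+up+dn,x0:x0+2*w]; k=min(800/im.shape[1],600/im.shape[0])
        cv2.imwrite(f"pics/{n}_{tag}.png",cv2.resize(im,None,fx=k,fy=k,interpolation=cv2.INTER_CUBIC)); print(n,x0,y0,k)
    pickle.dump(P,open(f"p_{tag}.pkl","wb")); print(s["time"],s["eef_pos"],s["grip_width"],s["contact_force"],s["q"])
    return s,P
if __name__=="__main__": look(sys.argv[1],*[int(a) for a in sys.argv[2:]])
E
python3 look.py 5
```

```text
side 341 145 4.285714285714286
top 189 98 4.285714285714286
4.8 [ 0.5523 -0.1033  0.0869] 0.08516483051472078 [ 0.2453  0.0994 -0.7028] [-22.1602  10.1742 106.6127  -0.0006  63.5411 -80.5833]
```

View pics/side_5.png

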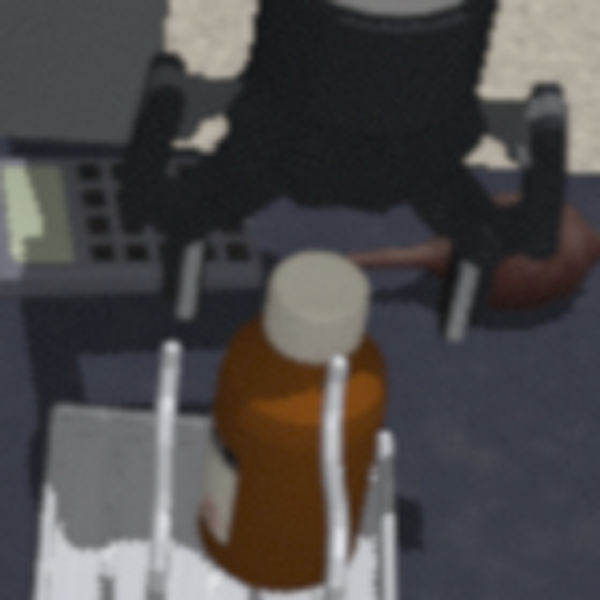

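View pics/top_5.png

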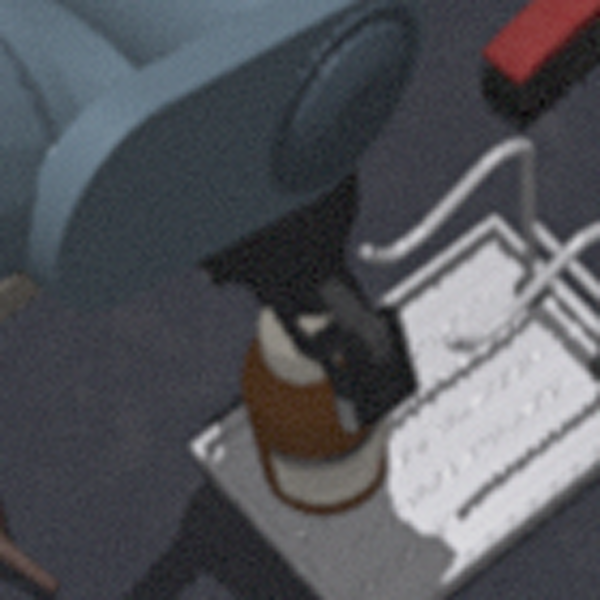

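The fingers now straddle the cap: in the side crop the tips are at (188,315) and (460,338), with the cap at (317,300). Closing.

Call:
step_arm:
  targets:
    - {"travel": [0,0,0],"angular": [0,0,0],"grip": 255}
    - {"travel": [0,0,0],"angular": [0,0,0],"grip": 255}
    - {"travel": [0,0,0],"angular": [0,0,0],"grip": 255}
    - {"travel": [0,0,0],"angular": [0,0,0],"grip": 255}
    - {"travel": [0,0,0],"angular": [0,0,0],"grip": 255}

```text
time: 5.32
eef_pos: [0.5549, -0.1046, 0.0908]
eef_rot: [[0.523, 0.852, 0.001], [0.852, -0.523, -0.001], [-0.0, 0.001, -1.0]]
contact_force: [-0.1, -0.2, 2.1]
grip_width: 0.0327
```

Call:
step_arm:
  targets:
    - {"travel": [0,0,0],"angular": [0,0,0],"grip": 255}
    - {"travel": [0,0,0],"angular": [0,0,0],"grip": 255}
    - {"travel": [0,0,0],"angular": [0,0,0],"grip": 255}

```text
time: 5.57
eef_pos: [0.555, -0.1047, 0.0908]
eef_rot: [[0.524, 0.852, 0.001], [0.852, -0.524, -0.001], [-0.0, 0.001, -1.0]]
contact_force: [-1.4, -1.2, 5.6]
grip_width: 0.0328
```

The jaws hold the cap at 33 mm. Lifting straight up 48 mm.

Call:
step_arm:
  targets:
    - {"travel": [0,0,-0.1],"angular": [0,0,0],"grip": 255}
    - {"travel": [0,0,-0.3],"angular": [0,0,0],"grip": 255}
    - {"travel": [0,0,-0.4],"angular": [0,0,0],"grip": 255}
    - {"travel": [0,0,-0.4],"angular": [0,0,0],"grip": 255}
    - {"travel": [0,0,0],"angular": [0,0,0],"grip": 255}

```text
time: 5.98
eef_pos: [0.5563, -0.1047, 0.1413]
eef_rot: [[0.524, 0.852, 0.005], [0.852, -0.524, -0.002], [0.001, 0.005, -1.0]]
contact_force: [0.8, -0.4, -3.2]
grip_width: 0.0325
```

```bash
python3 look.py 6
```

```text
side 346 123 4.285714285714286
top 187 83 4.285714285714286
5.9833 [ 0.5563 -0.1047  0.1413] 0.03246895099667509 [ 0.7616 -0.4113 -3.2285] [-22.1428   6.238  104.7056   0.0229  68.7345 -80.5831]
```

View pics/side_6.png

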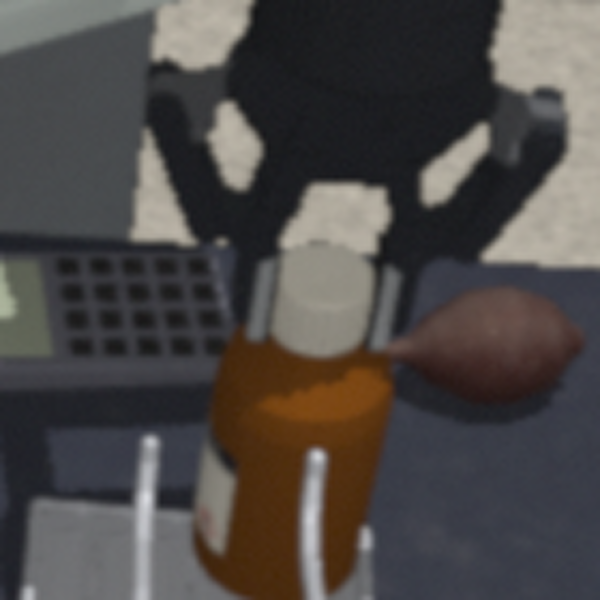

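Call:
step_arm:
  targets:
    - {"travel": [0.25,0,0],"angular": [0,0,0],"grip": 255}
    - {"travel": [0.5,0,0],"angular": [0,0,0],"grip": 255}
    - {"travel": [0.6,0,0],"angular": [0,0,0],"grip": 255}
    - {"travel": [0.5,0,0],"angular": [0,0,0],"grip": 255}
    - {"travel": [0.4,0,0],"angular": [0,0,0],"grip": 255}

```text
time: 6.5
eef_pos: [0.6014, -0.0253, 0.1361]
eef_rot: [[0.523, 0.852, -0.003], [0.852, -0.523, 0.001], [-0.0, -0.003, -1.0]]
contact_force: [1.0, 0.1, -4.9]
grip_width: 0.0324
```

Call:
step_arm:
  targets:
    - {"travel": [0,0,0],"angular": [0,0,0],"grip": 255}
    - {"travel": [0,0,0.4],"angular": [0,0,0],"grip": 255}
    - {"travel": [0,0,0.4],"angular": [0,0,0],"grip": 255}
    - {"travel": [0,0,0.3],"angular": [0,0,0],"grip": 255}
    - {"travel": [0,0,0.15],"angular": [0,0,0],"grip": 255}

```text
time: 6.92
eef_pos: [0.5994, -0.0269, 0.0845]
eef_rot: [[0.524, 0.852, -0.005], [0.852, -0.524, 0.001], [-0.002, -0.005, -1.0]]
contact_force: [-1.9, -1.0, -4.3]
grip_width: 0.0324
```

Call:
step_arm:
  targets:
    - {"travel": [0,0,0.05],"angular": [0,0,0],"grip": 255}
    - {"travel": [0,0,0.03],"angular": [0,0,0],"grip": 255}
    - {"travel": [0,0,0],"angular": [0,0,0],"grip": 255}

```text
time: 7.17
eef_pos: [0.6019, -0.0277, 0.085]
eef_rot: [[0.524, 0.852, 0.001], [0.852, -0.524, -0.0], [0.0, 0.001, -1.0]]
contact_force: [-0.0, -0.2, -2.7]
grip_width: 0.0326
```

```bash
python3 look.py 7 70 70 70
```

```text
side 399 172 4.285714285714286
top 161 87 4.285714285714286
7.1667 [ 0.6019 -0.0277  0.085 ] 0.032558642147073456 [-0.0143 -0.1784 -2.6608] [-13.4036  15.1626 100.8842   0.0016  63.9172 -71.8197]
```

View pics/side_7.png

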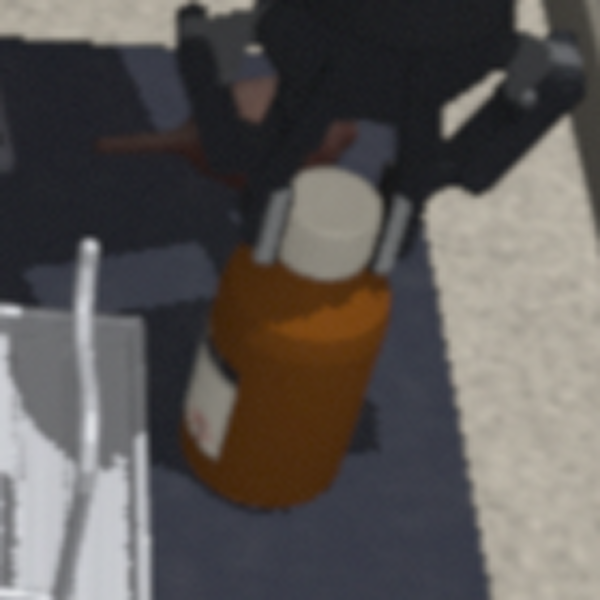

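View pics/top_7.png

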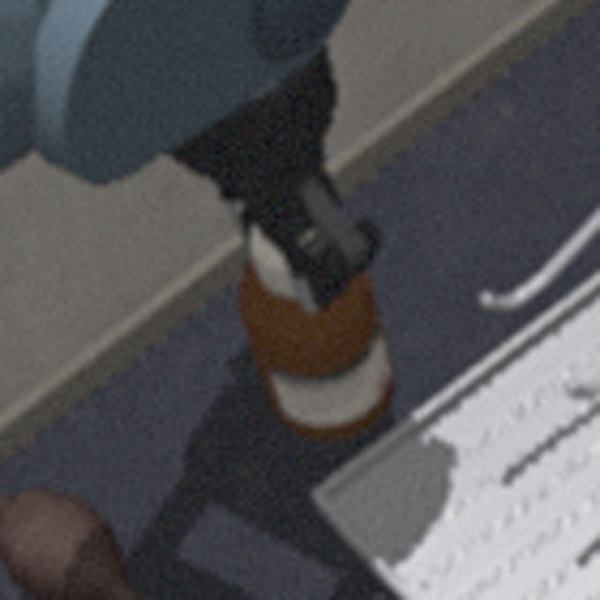

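```bash
python3 - <<'E'
from h import *
from scipy.optimize import least_squares
np.set_printoptions(precision=4,suppress=True)
P=pickle.load(open("p_7.pkl","rb"))
for n,p in P.items():
    for z in (0,.14): print(n,proj(p,(.602,-.03,z)))
    C=cloud(p); im=p["pixels"].astype(int)
    m=(C[...,2]>.01)&(C[...,2]<.095)&(np.hypot(C[...,0]-.602,C[...,1]+.03)<.06)&((im[...,2]-im[...,0]>20))
    c=C[m]; 
    def res(a):
        q=c-[a[0],a[1],0]; return np.hypot(q[:,0]-a[2]*c[:,2],q[:,1]-a[3]*c[:,2])-.031
    s=least_squares(res,[.602,-.03,0,0],loss="soft_l1",f_scale=.002); print(n,len(c),s.x,c[:,2].min())
E
```

```text
side [457.9159 277.3992]
side [475.0142 218.5675]
side 1238 [ 0.6016 -0.0272  0.0068 -0.0014] 0.01013088127385342
top [239.3422 177.3311]
top [228.4933 143.1369]
top 255 [ 0.6017 -0.028   0.0179  0.0014] 0.010071991055726981
```

The tilt fit gives less than 1°, so the bottle is upright. It may still be about 2 mm up, since the force reads −2.7 N and the weight is 3.2 N. Lowering until it bears.

Call:
step_arm:
  targets:
    - {"travel": [0,0,0.05],"angular": [0,0,0],"grip": 255}
    - {"travel": [0,0,0],"angular": [0,0,0],"grip": 255}

```text
time: 7.43
eef_pos: [0.6018, -0.0276, 0.083]
eef_rot: [[0.524, 0.852, 0.001], [0.852, -0.524, -0.0], [0.0, 0.001, -1.0]]
contact_force: [0.0, 0.9, -4.4]
grip_width: 0.0323
```

Call:
step_arm:
  targets:
    - {"travel": [0,0,0.03],"angular": [0,0,0],"grip": 255}
    - {"travel": [0,0,0],"angular": [0,0,0],"grip": 255}

```text
time: 7.6
eef_pos: [0.6024, -0.0279, 0.0829]
eef_rot: [[0.524, 0.852, 0.002], [0.852, -0.524, -0.001], [0.0, 0.002, -1.0]]
contact_force: [-2.0, -0.2, 2.6]
grip_width: 0.0323
```

The bottle now bears on the table (+2.6 N). Releasing and rising straight up.

Call:
step_arm:
  targets:
    - {"travel": [0,0,0],"angular": [0,0,0],"grip": 0}
    - {"travel": [0,0,0],"angular": [0,0,0],"grip": 0}
    - {"travel": [0,0,0],"angular": [0,0,0],"grip": 0}
    - {"travel": [0,0,0],"angular": [0,0,0],"grip": 0}
    - {"travel": [0,0,0],"angular": [0,0,0],"grip": 0}

```text
time: 8.02
eef_pos: [0.6017, -0.0275, 0.0815]
eef_rot: [[0.524, 0.852, 0.0], [0.852, -0.524, 0.0], [0.0, 0.0, -1.0]]
contact_force: [-0.9, 0.2, 0.3]
grip_width: 0.0853
```

Call:
step_arm:
  targets:
    - {"travel": [0,0,-0.2],"angular": [0,0,0],"grip": 0}
    - {"travel": [0,0,-0.5],"angular": [0,0,0],"grip": 0}
    - {"travel": [0,0,-0.6],"angular": [0,0,0],"grip": 0}
    - {"travel": [0,0,-0.7],"angular": [0,0,0],"grip": 0}
    - {"travel": [0,0,-0.5],"angular": [0,0,0],"grip": 0}

```text
time: 8.43
eef_pos: [0.6024, -0.0277, 0.1846]
eef_rot: [[0.524, 0.852, 0.003], [0.852, -0.524, -0.001], [0.001, 0.003, -1.0]]
contact_force: [0.3, -0.8, 0.6]
grip_width: 0.0855
```

```bash
python3 - <<'E'
from look import *
s,P=look("8",70,70,70,c=(.602,-.028,.08))
for n,p in P.items():
    C=cloud(p); im=p["pixels"].astype(int)
    from fit import least_squares
    m=(C[...,2]>.01)&(C[...,2]<.095)&(np.hypot(C[...,0]-.602,C[...,1]+.03)<.06)&((im[...,2]-im[...,0]>20))
    c=C[m]
    f=lambda a: np.hypot(c[:,0]-a[0]-a[2]*c[:,2],c[:,1]-a[1]-a[3]*c[:,2])-.031
    print(n,least_squares(f,[.602,-.03,0,0],loss="soft_l1",f_scale=.002).x)
# path plan
ang=np.degrees(np.arctan2(s["eef_rot"][1,0],s["eef_rot"][0,0])); print(ang)
d=np.array([.404,-.260])-s["eef_pos"][:2]; N=15
for i in range(N):
    a=np.radians(ang-5*i-5*0); x=np.array([np.cos(a),np.sin(a)]); y=np.array([np.sin(a),-np.cos(a)])
    print(i,round(d@x/N/.04,3),round(d@y/N/.04,3))
E
```

```text
side 398 174 4.285714285714286
top 162 88 4.285714285714286
8.4333 [ 0.6024 -0.0277  0.1846] 0.08551389345452341 [ 0.2824 -0.8112  0.599 ] [-13.3929   8.5928  97.3136   0.0022  73.9274 -71.822 ]
side [ 0.6018 -0.0277  0.0029 -0.0009]
top [ 0.6017 -0.0279  0.018  -0.0063]
58.42863581268666
0 -0.503 -0.079
1 -0.508 -0.035
2 -0.509 0.01
3 -0.506 0.054
4 -0.5 0.098
5 -0.489 0.141
6 -0.475 0.183
7 -0.457 0.224
8 -0.436 0.263
9 -0.412 0.3
10 -0.384 0.335
11 -0.353 0.367
12 -0.32 0.396
13 -0.284 0.423
14 -0.246 0.446
```

View pics/side_8.png

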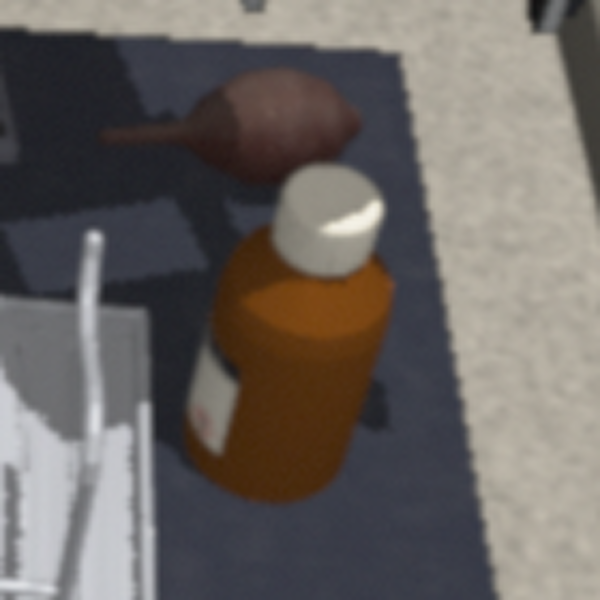

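The brown bottle stands upright on the bare table beside the tray, at crop (300,340). Now moving to the rack and turning the jaws about 92°.

Call:
step_arm:
  targets:
    - {"travel": [-0.5,-0.08,0],"angular": [0,0,1],"grip": 0}
    - {"travel": [-0.51,-0.04,0],"angular": [0,0,1],"grip": 0}
    - {"travel": [-0.51,0.01,0],"angular": [0,0,1],"grip": 0}
    - {"travel": [-0.51,0.05,0],"angular": [0,0,1],"grip": 0}
    - {"travel": [-0.5,0.1,0],"angular": [0,0,1],"grip": 0}

```text
time: 8.95
eef_pos: [0.5338, -0.1052, 0.1804]
eef_rot: [[0.837, 0.547, -0.002], [0.547, -0.837, 0.001], [-0.001, -0.001, -1.0]]
contact_force: [0.3, -0.3, 0.8]
grip_width: 0.0854
```

Call:
step_arm:
  targets:
    - {"travel": [-0.49,0.14,0],"angular": [0,0,1],"grip": 0}
    - {"travel": [-0.48,0.18,0],"angular": [0,0,1],"grip": 0}
    - {"travel": [-0.46,0.22,0],"angular": [0,0,1],"grip": 0}
    - {"travel": [-0.44,0.26,0],"angular": [0,0,1],"grip": 0}
    - {"travel": [-0.41,0.3,0],"angular": [0,0,1],"grip": 0}

```text
time: 9.37
eef_pos: [0.4672, -0.1824, 0.1805]
eef_rot: [[0.99, 0.142, -0.001], [0.142, -0.99, 0.001], [-0.001, -0.001, -1.0]]
contact_force: [0.3, -0.1, -0.6]
grip_width: 0.0854
```

Call:
step_arm:
  targets:
    - {"travel": [-0.38,0.33,0],"angular": [0,0,1],"grip": 0}
    - {"travel": [-0.35,0.37,0],"angular": [0,0,1],"grip": 0}
    - {"travel": [-0.32,0.4,0],"angular": [0,0,1],"grip": 0}
    - {"travel": [-0.28,0.42,0],"angular": [0,0,1],"grip": 0}
    - {"travel": [-0.25,0.45,0],"angular": [0,0,1],"grip": 0}

```text
time: 9.78
eef_pos: [0.4014, -0.2599, 0.1806]
eef_rot: [[0.957, -0.289, -0.001], [-0.289, -0.957, 0.001], [-0.001, -0.001, -1.0]]
contact_force: [0.1, 0.3, 0.7]
grip_width: 0.0854
```

Call:
step_arm:
  targets:
    - {"travel": [0,0,0],"angular": [0,0,1],"grip": 0}
    - {"travel": [0,0,0],"angular": [0,0,1],"grip": 0}
    - {"travel": [0,0,0],"angular": [0,0,1],"grip": 0}
    - {"travel": [0,0,0],"angular": [0,0,0.5],"grip": 0}
    - {"travel": [0,0,0],"angular": [0,0,0],"grip": 0}

```text
time: 10.2
eef_pos: [0.402, -0.2593, 0.1806]
eef_rot: [[0.828, -0.561, -0.001], [-0.561, -0.828, 0.001], [-0.001, -0.0, -1.0]]
contact_force: [-0.3, -0.0, -0.4]
grip_width: 0.0855
```

```bash
python3 - <<'E'
from look import *
s,P=look("9",80,70,60,c=(.404,-.26,.09)); print(s["eef_rot"])
for n,p in P.items():
    print(n,"grip",[(d["point"],d["conf"]) for d in env.mark_of(p,"rack_grip")][:2]," found",[(d["point"],d["conf"]) for d in env.find_in(p,"rack_grip")][:2])
    C=cloud(p); im=p["pixels"]
    m=(C[...,2]>.085)&(C[...,2]<.112)&(np.hypot(C[...,0]-.404,C[...,1]+.26)<.07)
    # sleeve: dark pixels among
    sl=m&(im.max(2)<70); c=C[sl]; print(n,"sleeve",len(c),c.mean(0) if len(c) else "", c.min(0),c.max(0))
    c=C[m]; L=cv2.fitLine(c[:,:2].astype(np.float32),cv2.DIST_HUBER,0,.01,.01).ravel(); print("bar",len(c),L,np.degrees(np.arctan2(L[1],L[0])),c.min(0),c.max(0))
E
```

```text
side 202 134 4.615384615384615
top 234 211 4.615384615384615
10.2 [ 0.402  -0.2593  0.1806] 0.08546754143212615 [-0.3403 -0.0156 -0.4217] [-46.437   -8.4532 114.8144  -0.0002  73.7267 -12.3142]
[[ 0.8278 -0.561  -0.0011]
 [-0.561  -0.8278  0.0011]
 [-0.0015 -0.0003 -1.    ]]
side grip [([281.5, 196.2], 0.7)]  found [([288.2, 223.1], 0.94)]
side sleeve 112 [ 0.406  -0.2589  0.1057] [ 0.3945 -0.2738  0.1003] [ 0.4165 -0.2438  0.11  ]
bar 289 [ 0.5554  0.8316  0.4057 -0.2585] 56.261505 [ 0.3748 -0.3027  0.0851] [ 0.4367 -0.2144  0.11  ]
top grip [([314.0, 281.5], 0.72)]  found [([315.5, 290.5], 0.73)]
top sleeve 81 [ 0.403  -0.2583  0.1079] [ 0.3922 -0.2731  0.1005] [ 0.4137 -0.2441  0.1115]
bar 189 [ 0.562   0.8271  0.3983 -0.2668] 55.804157 [ 0.3733 -0.3034  0.0876] [ 0.4303 -0.2229  0.1115]
```

View pics/side_9.png

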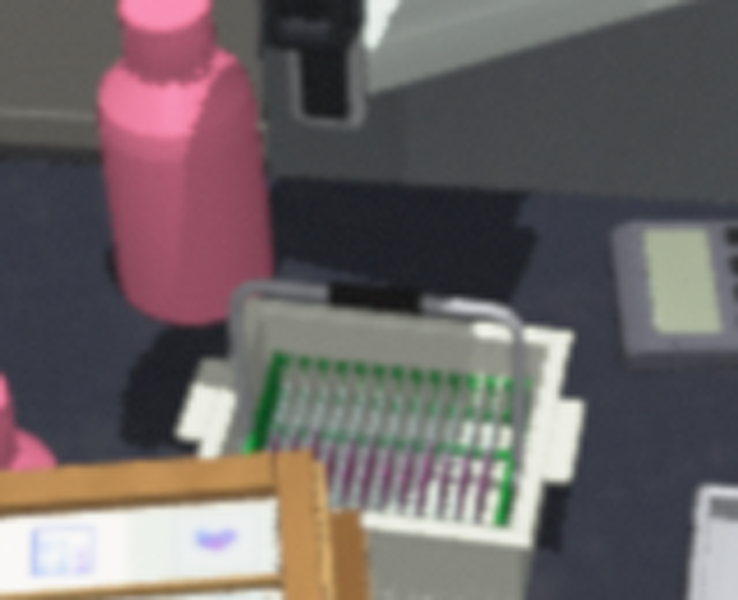

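View pics/top_9.png

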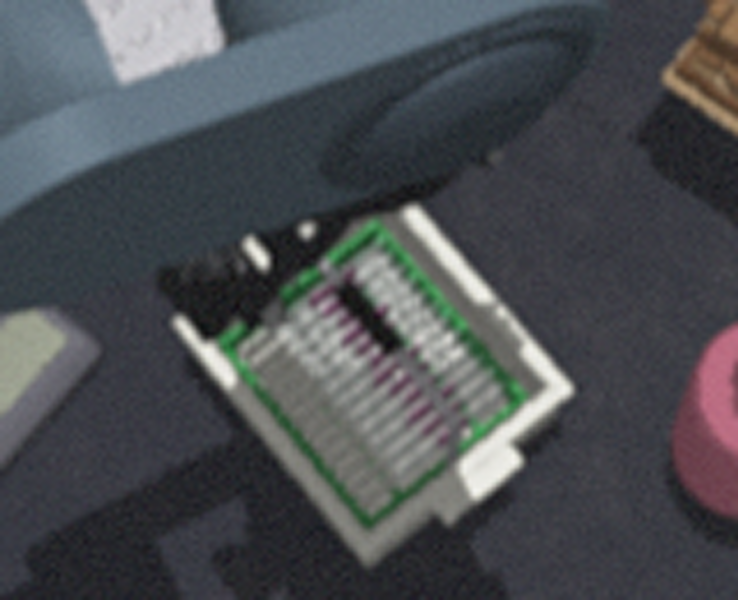

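```bash
python3 - <<'E'
from h import *
np.set_printoptions(precision=4,suppress=True)
P=pickle.load(open("p_9.pkl","rb")); p=P["side"]; C=cloud(p)
for z in (.19,.2,.21,.22,.23,.24): print(z,proj(p,(.402+.0445*.828,-.2593-.0445*.561,z)))
for v in range(150,164,1): print(v,[C[v,w].round(3).tolist() for w in (268,272,276)])
E
```

```text
0.19 [274.3637 175.4681]
0.2 [274.0875 170.3259]
0.21 [273.8067 165.0976]
0.22 [273.5212 159.781 ]
0.23 [273.2308 154.3738]
0.24 [272.9353 148.8736]
150 [[0.446, -0.294, 0.247], [0.449, -0.29, 0.247], [0.453, -0.285, 0.248]]
151 [[0.444, -0.294, 0.243], [0.446, -0.289, 0.243], [0.454, -0.286, 0.248]]
152 [[0.446, -0.294, 0.243], [0.449, -0.29, 0.244], [0.453, -0.286, 0.246]]
153 [[0.447, -0.295, 0.242], [0.449, -0.29, 0.242], [0.453, -0.286, 0.244]]
154 [[0.445, -0.294, 0.239], [0.446, -0.289, 0.238], [0.455, -0.286, 0.243]]
155 [[0.445, -0.295, 0.237], [0.447, -0.289, 0.236], [0.454, -0.286, 0.241]]
156 [[0.447, -0.295, 0.237], [0.447, -0.289, 0.235], [0.453, -0.286, 0.238]]
157 [[0.448, -0.296, 0.236], [0.449, -0.29, 0.235], [0.453, -0.286, 0.236]]
158 [[0.447, -0.295, 0.233], [0.449, -0.29, 0.233], [0.454, -0.286, 0.235]]
159 [[0.44, -0.293, 0.226], [0.449, -0.29, 0.231], [0.451, -0.285, 0.231]]
160 [[-0.03, -0.12, -0.196], [0.441, -0.288, 0.223], [0.447, -0.284, 0.225]]
161 [[-0.03, -0.12, -0.199], [-0.002, -0.12, -0.178], [0.023, -0.119, -0.159]]
162 [[-0.034, -0.119, -0.206], [-0.005, -0.119, -0.184], [0.026, -0.12, -0.16]]
163 [[-0.031, -0.12, -0.206], [-0.005, -0.119, -0.187], [0.022, -0.119, -0.166]]
```

The sleeve's centre is at (0.404,-0.258,0.1035) with the bar at 56°. The open fingertips measured here at z ≈ 0.227 match the same 33 mm z offset plus 13 mm for the open jaws. The target is therefore a reported z of 0.0515. Descending 129 mm.

Call:
step_arm:
  targets:
    - {"travel": [0.03,-0.05,0.5],"angular": [0,0,0],"grip": 0}
    - {"travel": [0,0,0.7],"angular": [0,0,0],"grip": 0}
    - {"travel": [0,0,0.8],"angular": [0,0,0],"grip": 0}
    - {"travel": [0,0,0.5],"angular": [0,0,0],"grip": 0}
    - {"travel": [0,0,0],"angular": [0,0,0],"grip": 0}

```text
time: 10.92
eef_pos: [0.4018, -0.2559, 0.0769]
eef_rot: [[0.828, -0.56, -0.007], [-0.56, -0.828, 0.007], [-0.009, -0.002, -1.0]]
contact_force: [-0.3, 1.5, -1.4]
grip_width: 0.0852
```

Call:
step_arm:
  targets:
    - {"travel": [0,0,0.4],"angular": [0,0,0],"grip": 0}
    - {"travel": [0,0,0.32],"angular": [0,0,0],"grip": 0}
    - {"travel": [0,0,0],"angular": [0,0,0],"grip": 0}
    - {"travel": [0,0,0],"angular": [0,0,0],"grip": 0}

```text
time: 11.25
eef_pos: [0.4049, -0.259, 0.0535]
eef_rot: [[0.828, -0.56, 0.0], [-0.56, -0.828, -0.0], [0.0, 0.0, -1.0]]
contact_force: [0.1, -0.9, 0.9]
grip_width: 0.0855
```

```bash
python3 - <<'E'
from look import *
s,P=look("10",80,70,60,c=(.404,-.26,.09))
E
```

```text
side 202 134 4.615384615384615
top 234 211 4.615384615384615
11.25 [ 0.4049 -0.259   0.0535] 0.08545012818192604 [ 0.1479 -0.9329  0.8792] [-46.1492   2.4403 119.2336   0.001   58.3036 -12.0908]
```

View pics/side_10.png

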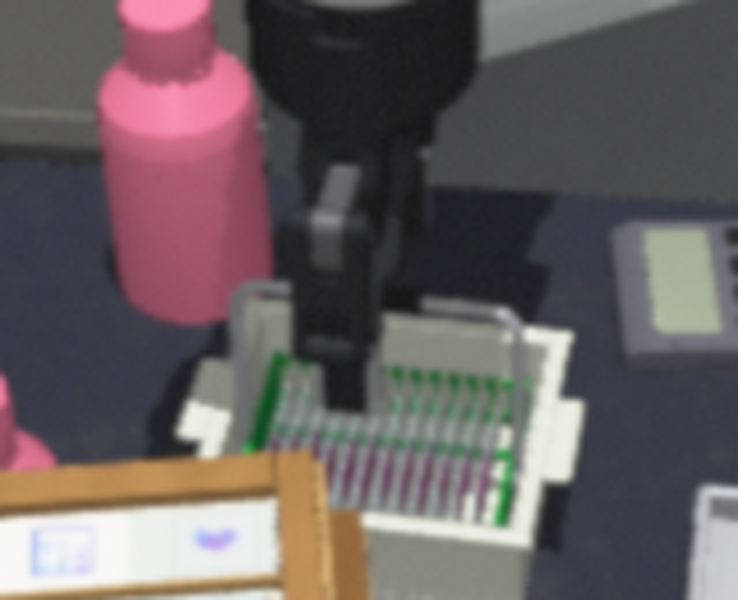

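The near finger hangs on the camera side of the bar, aligned with the sleeve. Closing on it.

Call:
step_arm:
  targets:
    - {"travel": [0,0,0],"angular": [0,0,0],"grip": 255}
    - {"travel": [0,0,0],"angular": [0,0,0],"grip": 255}
    - {"travel": [0,0,0],"angular": [0,0,0],"grip": 255}
    - {"travel": [0,0,0],"angular": [0,0,0],"grip": 255}
    - {"travel": [0,0,0],"angular": [0,0,0],"grip": 255}
  grip_force: 60

```text
time: 11.77
eef_pos: [0.4047, -0.2588, 0.0529]
eef_rot: [[0.828, -0.56, 0.0], [-0.56, -0.828, -0.0], [0.0, 0.0, -1.0]]
contact_force: [0.6, 0.9, 0.5]
grip_width: 0.026
```

Call:
step_arm:
  targets:
    - {"travel": [0,0,0],"angular": [0,0,0],"grip": 255}
    - {"travel": [0,0,0],"angular": [0,0,0],"grip": 255}
    - {"travel": [0,0,0],"angular": [0,0,0],"grip": 255}
    - {"travel": [0,0,0],"angular": [0,0,0],"grip": 255}
    - {"travel": [0,0,0],"angular": [0,0,0],"grip": 255}

```text
time: 12.18
eef_pos: [0.4044, -0.2586, 0.0528]
eef_rot: [[0.828, -0.56, -0.001], [-0.56, -0.828, 0.0], [-0.001, -0.0, -1.0]]
contact_force: [-2.4, 2.2, 3.1]
grip_width: 0.0084
```

```bash
python3 - <<'E'
from look import *
s,P=look("11",80,70,60,c=(.404,-.26,.09))
E
```

```text
side 202 134 4.615384615384615
top 234 211 4.615384615384615
12.1833 [ 0.4044 -0.2586  0.0528] 0.008380478305935335 [-2.3791  2.2364  3.0701] [-46.1542   2.4743 119.2935  -0.0087  58.2722 -12.0815]
```

View pics/side_11.png

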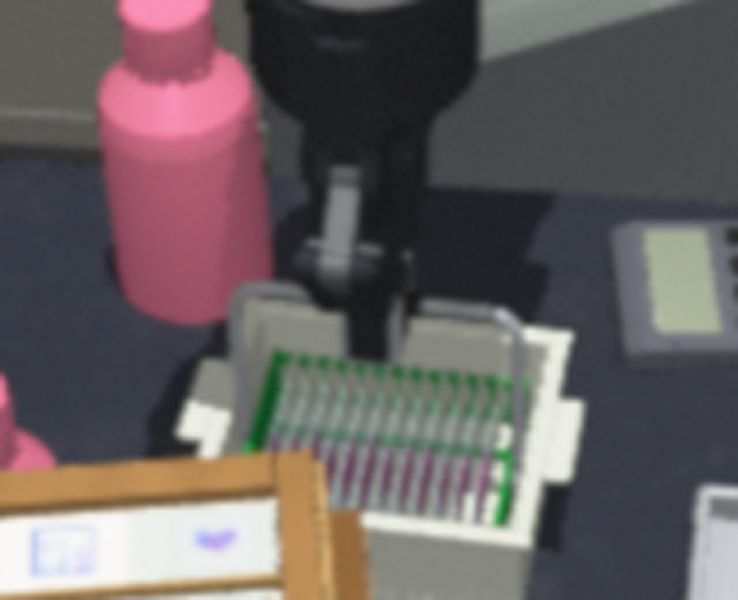

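The width is 8.4 mm, so the jaws are on the sleeve. Lifting slowly, straight up.

Call:
step_arm:
  targets:
    - {"travel": [0,0,-0.1],"angular": [0,0,0],"grip": 255}
    - {"travel": [0,0,-0.15],"angular": [0,0,0],"grip": 255}
    - {"travel": [0,0,-0.2],"angular": [0,0,0],"grip": 255}
    - {"travel": [0,0,-0.2],"angular": [0,0,0],"grip": 255}
    - {"travel": [0,0,0],"angular": [0,0,0],"grip": 255}

```text
time: 12.7
eef_pos: [0.4058, -0.2598, 0.0809]
eef_rot: [[0.828, -0.56, 0.003], [-0.56, -0.828, -0.003], [0.004, 0.001, -1.0]]
contact_force: [0.8, 0.4, -2.9]
grip_width: 0.0082
```

```bash
python3 - <<'E'
from look import *
s,P=look("12",80,70,60,c=(.404,-.26,.09))
E
```

```text
side 202 134 4.615384615384615
top 234 211 4.615384615384615
12.7 [ 0.4058 -0.2598  0.0809] 0.00820765007143107 [ 0.7894  0.4458 -2.9041] [-46.1492  -0.2796 118.5856   0.01    61.4571 -12.0795]
```

View pics/side_12.png

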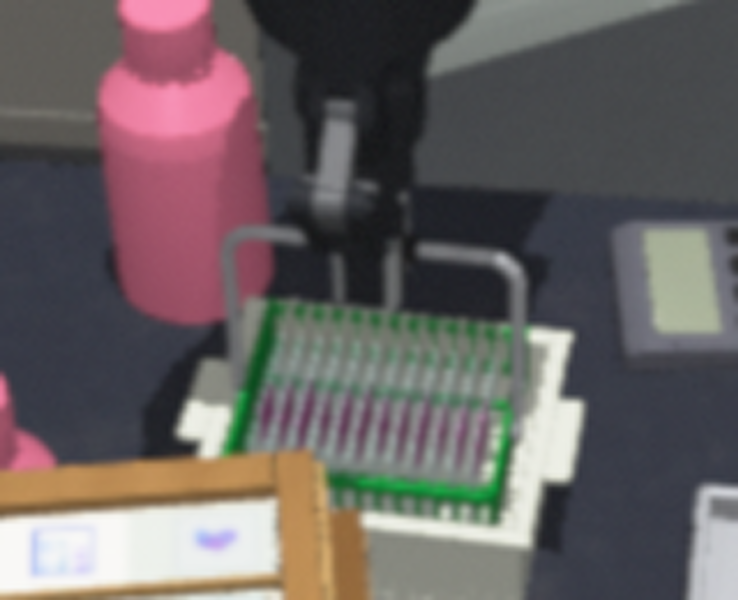

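The rack hangs level in the grip and the dish stays put. Lifting another 50 mm.

Call:
step_arm:
  targets:
    - {"travel": [0,0,-0.15],"angular": [0,0,0],"grip": 255}
    - {"travel": [0,0,-0.3],"angular": [0,0,0],"grip": 255}
    - {"travel": [0,0,-0.4],"angular": [0,0,0],"grip": 255}
    - {"travel": [0,0,-0.3],"angular": [0,0,0],"grip": 255}
    - {"travel": [0,0,-0.1],"angular": [0,0,0],"grip": 255}

```text
time: 13.22
eef_pos: [0.4055, -0.2595, 0.1307]
eef_rot: [[0.828, -0.56, 0.002], [-0.56, -0.828, -0.002], [0.003, 0.001, -1.0]]
contact_force: [-0.1, 0.1, -2.6]
grip_width: 0.0081
```

```bash
cat > bar.py <<'E'
from look import *
def bar(p,c,ang,zlo=None):
    # bright wire points near expected bar c=(x,y,z), ang deg ; returns line fit in 3D
    C=cloud(p); im=p["pixels"].astype(int)
    a=np.radians(ang); t=np.array([np.cos(a),np.sin(a),0])
    d=C-np.array(c); l=d@t; r=np.linalg.norm(d-l[...,None]*t,axis=-1)
    sat=im.max(2)-im.min(2)
    m=(r<.014)&(np.abs(l)<.043)&(np.abs(l)>.018)&(sat<45)&(im.max(2)>70)
    q=C[m]
    if len(q)<8: return None
    L=cv2.fitLine(q.astype(np.float32),cv2.DIST_HUBER,0,.001,.001).ravel()
    v=L[:3]*np.sign(L[:3]@t); mid=L[3:]+v*((np.array(c)-L[3:])@v)
    cd=np.array(p["position"])-mid; cd-=v*(cd@v); cd/=np.linalg.norm(cd)
    return len(q),mid-cd*.0022,np.degrees(np.arctan2(v[1],v[0])),np.degrees(np.arcsin(v[2])),l[m].min(),l[m].max()
E
python3 - <<'E'
from bar import *
s,P=look("13",90,90,60,c=(.404,-.26,.15))
e=s["eef_pos"]; c=e+[0,0,.052]
for n,p in P.items(): print(n,c,bar(p,c,56))
E
```

```text
side 190 86 4.0
top 224 182 4.0
13.2167 [ 0.4055 -0.2595  0.1307] 0.008132467972752442 [-0.1426  0.1366 -2.577 ] [-46.1508  -4.6673 116.934   -0.0005  67.5497 -12.0798]
side [ 0.4055 -0.2595  0.1827] (97, array([ 0.4056, -0.2597,  0.1812]), np.float64(55.81458483576166), np.float64(-0.05455139512135021), np.float64(-0.04234341710637264), np.float64(0.04261761889344068))
top [ 0.4055 -0.2595  0.1827] (47, array([ 0.4058, -0.2598,  0.1835]), np.float64(57.133707559624725), np.float64(2.2780565097639465), np.float64(-0.04289634395143299), np.float64(-0.018034197478252023))
```

View pics/side_13.png

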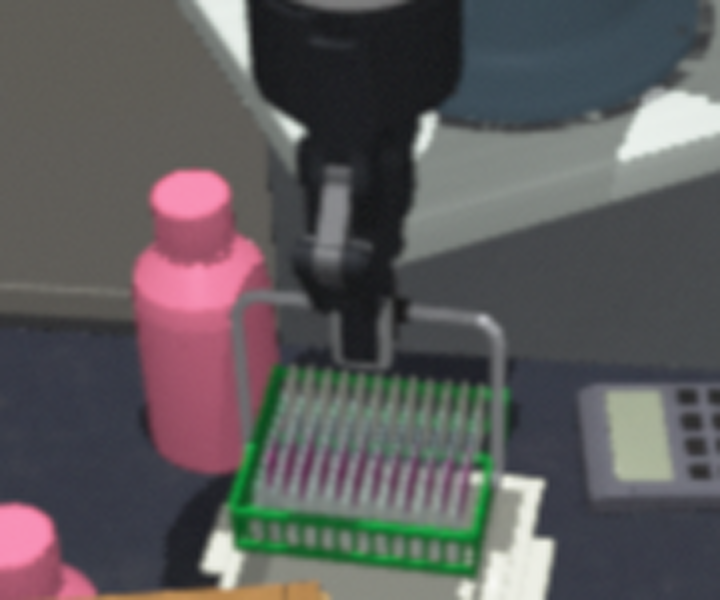

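View pics/top_13.png

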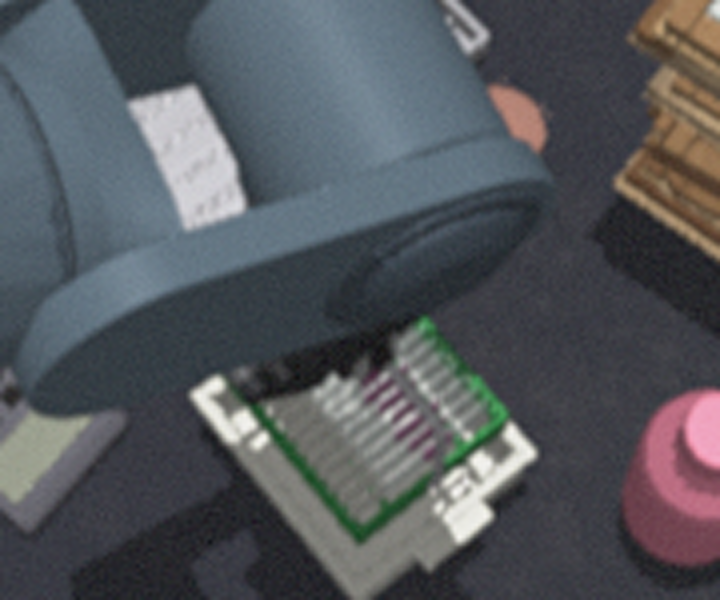

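The rack is level. The bar is at (0.4056,-0.2597,0.181), which is the reported TCP +50.5 mm in z. Rotating −2.4° to the stand's yaw and moving to the front of the hooks, with the bar above the tips.

Call:
step_arm:
  targets:
    - {"travel": [0,-0.1,0],"angular": [0,0,-0.24],"grip": 255}
    - {"travel": [0.04,-0.2,0],"angular": [0,0,-0.24],"grip": 255}
    - {"travel": [0.08,-0.34,0],"angular": [0,0,0],"grip": 255}
    - {"travel": [0.12,-0.46,0],"angular": [0,0,0],"grip": 255}
    - {"travel": [0.12,-0.46,0],"angular": [0,0,0],"grip": 255}

```text
time: 13.73
eef_pos: [0.4501, -0.212, 0.1276]
eef_rot: [[0.851, -0.525, -0.001], [-0.525, -0.851, 0.001], [-0.002, -0.0, -1.0]]
contact_force: [0.2, 0.1, -1.8]
grip_width: 0.008
```

Call:
step_arm:
  targets:
    - {"travel": [0.12,-0.46,0],"angular": [0,0,0],"grip": 255}
    - {"travel": [0.12,-0.46,0],"angular": [0,0,0],"grip": 255}
    - {"travel": [0.12,-0.46,0],"angular": [0,0,0],"grip": 255}
    - {"travel": [0.12,-0.46,0],"angular": [0,0,0],"grip": 255}
    - {"travel": [0.12,-0.46,0],"angular": [0,0,0],"grip": 255}

```text
time: 14.15
eef_pos: [0.5189, -0.1459, 0.1274]
eef_rot: [[0.852, -0.524, -0.002], [-0.524, -0.852, 0.001], [-0.002, -0.0, -1.0]]
contact_force: [0.7, 0.1, -3.1]
grip_width: 0.0077
```

Call:
step_arm:
  targets:
    - {"travel": [0.12,-0.4,0],"angular": [0,0,0],"grip": 255}
    - {"travel": [0.08,-0.25,0],"angular": [0,0,0],"grip": 255}
    - {"travel": [0.04,-0.1,0],"angular": [0,0,0],"grip": 255}
    - {"travel": [0,0,0],"angular": [0,0,0],"grip": 255}
    - {"travel": [0,0,0],"angular": [0,0,0],"grip": 255}

```text
time: 14.57
eef_pos: [0.5421, -0.1272, 0.1282]
eef_rot: [[0.851, -0.525, -0.001], [-0.525, -0.851, 0.0], [-0.001, 0.0, -1.0]]
contact_force: [0.2, -0.5, -2.3]
grip_width: 0.0078
```

```bash
cat > chk.py <<'E'
from bar import *
from fit import fitstand
st=np.array([.5824,-.1505]); a=np.radians(-31.7); X=np.array([np.cos(a),np.sin(a)]); Y=np.array([-np.sin(a),np.cos(a)])
def sf(q): d=np.array(q[:2])-st; return np.array([d@X,d@Y,q[2]])
if __name__=="__main__":
    s,P=look(sys.argv[1],80,80,55,c=(.57,-.14,.12)); e=s["eef_pos"]; c=e+[0,0,.0505]; R=s["eef_rot"]
    print("tool ang",np.degrees(np.arctan2(R[1,0],R[0,0])),"bar pred stand",sf(c))
    for n,p in P.items():
        b=bar(p,c,58.3)
        if b: print(n,b,"stand",sf(b[1]))
E
python3 chk.py 14
```

```text
side 319 156 4.444444444444445
top 199 97 4.444444444444445
14.5667 [ 0.5421 -0.1272  0.1282] 0.007849351394532605 [ 0.1943 -0.4626 -2.3124] [-24.8628   6.1795 106.2571  -0.0219  67.6286   6.7988]
tool ang -31.653261351404414 bar pred stand [-0.0465 -0.0014  0.1787]
side (116, array([ 0.5425, -0.1274,  0.1784]), np.float64(57.99004219202966), np.float64(0.14390578044866834), np.float64(-0.042916129424661296), np.float64(0.042890858487356624)) stand [-0.0461 -0.0014  0.1784]
top (37, array([ 0.5427, -0.1276,  0.1789]), np.float64(59.84099140504634), np.float64(-1.36003193142312), np.float64(-0.04237345312359112), np.float64(-0.018459390129710308)) stand [-0.0458 -0.0013  0.1789]
```

View pics/side_14.png

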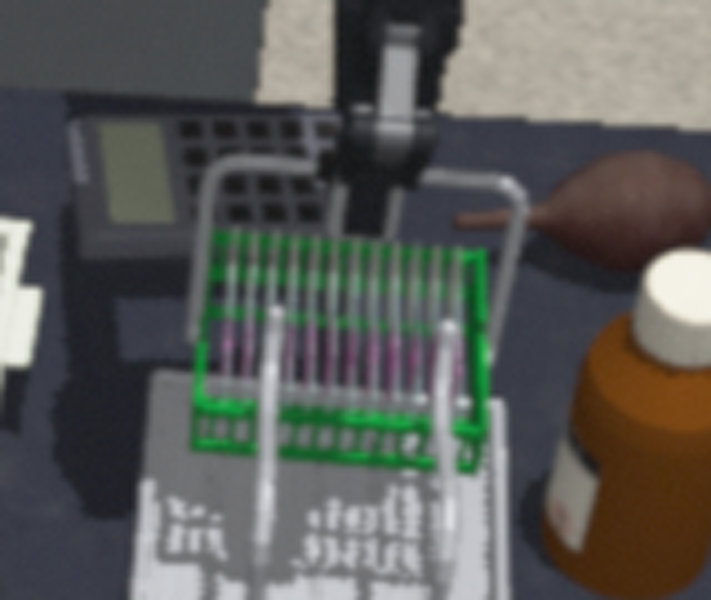

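View pics/top_14.png

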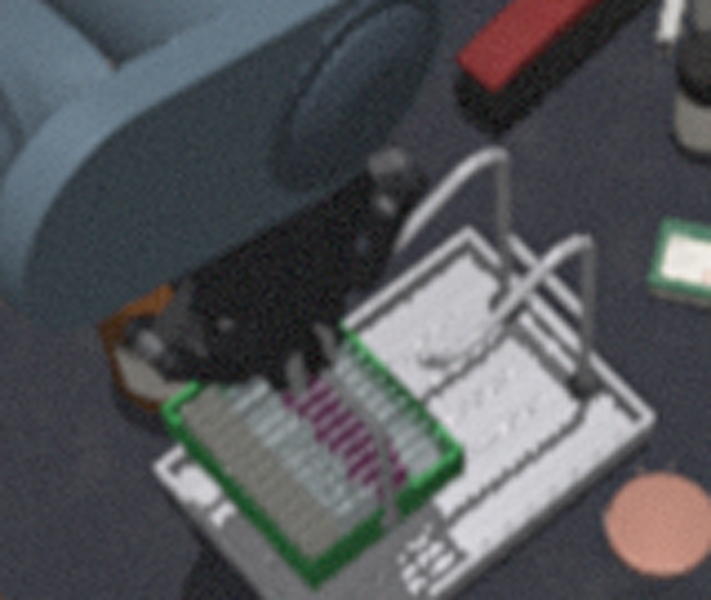

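The bar is at stand (−46,−1,178) mm, level, with its yaw matched within 0.5°. The hooks at crop (277,310) and (448,325) lie well inside the legs. Moving in by 64 mm.

Call:
step_arm:
  targets:
    - {"travel": [0.1,-0.03,0],"angular": [0,0,0],"grip": 255}
    - {"travel": [0.3,0,0],"angular": [0,0,0],"grip": 255}
    - {"travel": [0.4,0,0],"angular": [0,0,0],"grip": 255}
    - {"travel": [0.4,0,0],"angular": [0,0,0],"grip": 255}
    - {"travel": [0.3,0,0],"angular": [0,0,0],"grip": 255}

```text
time: 15.08
eef_pos: [0.5952, -0.159, 0.1289]
eef_rot: [[0.851, -0.526, 0.001], [-0.526, -0.851, -0.001], [0.001, 0.0, -1.0]]
contact_force: [-0.3, -0.4, -2.2]
grip_width: 0.0082
```

Call:
step_arm:
  targets:
    - {"travel": [0.1,0,0],"angular": [0,0,0],"grip": 255}
    - {"travel": [0,0,0],"angular": [0,0,0],"grip": 255}
    - {"travel": [0,0,0.2],"angular": [0,0,0],"grip": 255}
    - {"travel": [0,0,0.25],"angular": [0,0,0],"grip": 255}
    - {"travel": [0,0,0],"angular": [0,0,0],"grip": 255}

```text
time: 15.5
eef_pos: [0.5952, -0.1586, 0.1074]
eef_rot: [[0.851, -0.525, -0.005], [-0.525, -0.851, 0.002], [-0.006, 0.001, -1.0]]
contact_force: [-1.4, -0.9, -3.5]
grip_width: 0.0077
```

```bash
python3 chk.py 15
```

```text
side 319 156 4.444444444444445
top 199 97 4.444444444444445
15.5 [ 0.5952 -0.1586  0.1074] 0.00770666487179655 [-1.4372 -0.8565 -3.4768] [-25.4508  15.386   97.9905  -0.001   66.9449   6.2195]
tool ang -31.669987468333815 bar pred stand [ 0.0152 -0.0001  0.1579]
side (118, array([ 0.5958, -0.159 ,  0.1576]), np.float64(58.31366693337711), np.float64(-0.0904722831156832), np.float64(-0.04270466195878677), np.float64(0.04287461560700026)) stand [ 0.0159 -0.0001  0.1576]
top (34, array([ 0.5975, -0.16  ,  0.158 ]), np.float64(56.749185708774924), np.float64(-3.4622305365758694), np.float64(-0.04291501341337964), np.float64(-0.018712361903135365)) stand [ 0.0178 -0.0002  0.158 ]
```

View pics/side_15.png

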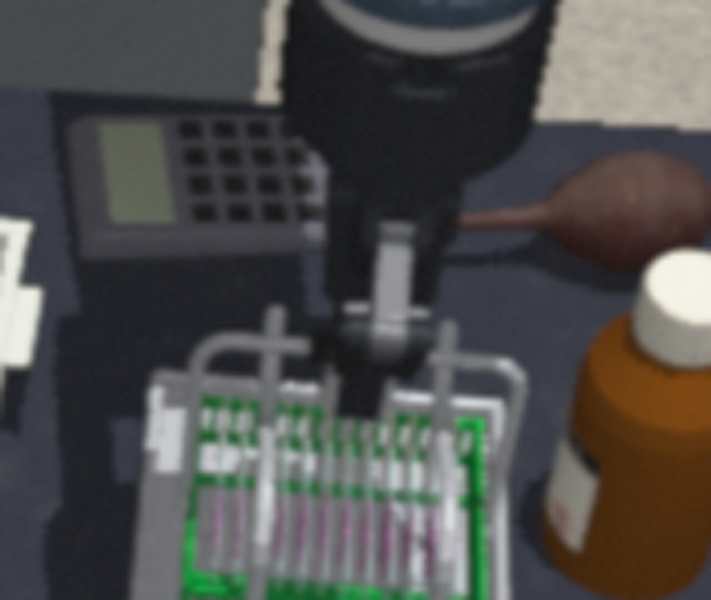

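View pics/top_15.png

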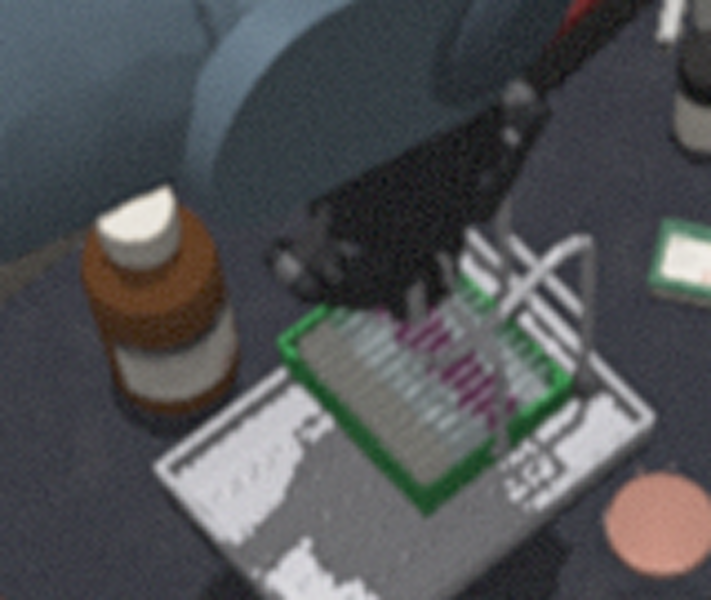

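The bar is behind the tips and the rack is centred between the hooks. Lowering the last 17 mm gently.

Call:
step_arm:
  targets:
    - {"travel": [0.03,0,0.12],"angular": [0,0,0],"grip": 255}
    - {"travel": [0,0,0.12],"angular": [0,0,0],"grip": 255}
    - {"travel": [0,0,0.08],"angular": [0,0,0],"grip": 255}
    - {"travel": [0,0,0.05],"angular": [0,0,0],"grip": 255}
    - {"travel": [0,0,0],"angular": [0,0,0],"grip": 255}

```text
time: 16.02
eef_pos: [0.5982, -0.1602, 0.0951]
eef_rot: [[0.851, -0.525, -0.001], [-0.525, -0.851, 0.001], [-0.001, 0.0, -1.0]]
contact_force: [0.2, -0.3, -3.0]
grip_width: 0.008
```

Call:
step_arm:
  targets:
    - {"travel": [0,0,0.04],"angular": [0,0,0],"grip": 255}
    - {"travel": [0,0,0],"angular": [0,0,0],"grip": 255}

```text
time: 16.18
eef_pos: [0.5987, -0.1604, 0.0942]
eef_rot: [[0.851, -0.525, -0.0], [-0.525, -0.851, 0.0], [-0.0, 0.0, -1.0]]
contact_force: [0.0, 0.3, -2.3]
grip_width: 0.0081
```

```bash
python3 chk.py 16
```

```text
side 319 156 4.444444444444445
top 199 97 4.444444444444445
16.1833 [ 0.5987 -0.1604  0.0942] 0.008096352098561832 [ 0.0294  0.2588 -2.2943] [-25.4632  16.6112  98.0152  -0.0017  65.3779   6.2064]
tool ang -31.66893611771367 bar pred stand [0.019  0.0001 0.1447]
side (205, array([ 0.599 , -0.1605,  0.1424]), np.float64(57.865289898846534), np.float64(1.2861371123962027), np.float64(-0.04293010567712725), np.float64(0.042393912204188464)) stand [0.0194 0.0002 0.1424]
top (75, array([ 0.5945, -0.1592,  0.1411]), np.float64(69.98068730993599), np.float64(-5.605700947246542), np.float64(-0.04292763575176636), np.float64(0.030357179615061444)) stand [ 0.0149 -0.0011  0.1411]
```

View pics/side_16.png

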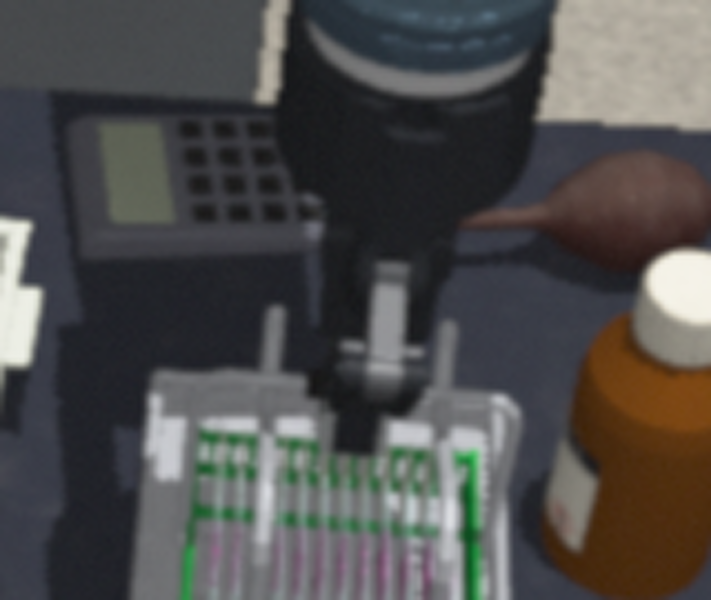

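The bar is at about z 0.144, still carried (−2.3 N). Lowering in small steps until the hooks take the weight.

Call:
step_arm:
  targets:
    - {"travel": [0,0,0.04],"angular": [0,0,0],"grip": 255}
    - {"travel": [0,0,0.04],"angular": [0,0,0],"grip": 255}
    - {"travel": [0,0,0],"angular": [0,0,0],"grip": 255}

```text
time: 16.53
eef_pos: [0.5985, -0.1603, 0.0907]
eef_rot: [[0.851, -0.525, -0.001], [-0.525, -0.851, 0.0], [-0.001, 0.0, -1.0]]
contact_force: [-0.2, -0.1, -2.6]
grip_width: 0.0079
```

Call:
step_arm:
  targets:
    - {"travel": [0,0,0.03],"angular": [0,0,0],"grip": 255}
    - {"travel": [0,0,0],"angular": [0,0,0],"grip": 255}

```text
time: 16.7
eef_pos: [0.5985, -0.1603, 0.0896]
eef_rot: [[0.851, -0.525, -0.0], [-0.525, -0.851, 0.0], [-0.0, 0.0, -1.0]]
contact_force: [-0.6, 0.3, -2.9]
grip_width: 0.0077
```

Call:
step_arm:
  targets:
    - {"travel": [0,0,0.03],"angular": [0,0,0],"grip": 255}
    - {"travel": [0,0,0],"angular": [0,0,0],"grip": 255}

```text
time: 16.87
eef_pos: [0.5986, -0.1604, 0.0885]
eef_rot: [[0.851, -0.525, -0.0], [-0.525, -0.851, 0.0], [-0.0, 0.0, -1.0]]
contact_force: [-0.2, 0.4, -2.4]
grip_width: 0.0082
```

Call:
step_arm:
  targets:
    - {"travel": [0,0,0.03],"angular": [0,0,0],"grip": 255}
    - {"travel": [0,0,0],"angular": [0,0,0],"grip": 255}

```text
time: 17.03
eef_pos: [0.5988, -0.1605, 0.088]
eef_rot: [[0.851, -0.525, 0.0], [-0.525, -0.851, -0.0], [0.0, 0.0, -1.0]]
contact_force: [-1.3, -0.1, 0.5]
grip_width: 0.0078
```

```bash
python3 chk.py 17
```

```text
side 319 156 4.444444444444445
top 199 97 4.444444444444445
17.0333 [ 0.5988 -0.1605  0.088 ] 0.007820239688802603 [-1.3181 -0.0557  0.5084] [-25.4662  17.0839  98.1545  -0.0031  64.7512   6.2065]
tool ang -31.671371461436866 bar pred stand [0.0192 0.0001 0.1385]
side (216, array([ 0.5991, -0.1607,  0.1378]), np.float64(57.15374711001329), np.float64(-0.03953961472789907), np.float64(-0.04283331822714752), np.float64(0.04293555498417798)) stand [0.0195 0.0001 0.1378]
top (75, array([ 0.5938, -0.1589,  0.1367]), np.float64(71.95662976968714), np.float64(-2.153228968571351), np.float64(-0.0428792300863352), np.float64(0.025847802534111567)) stand [ 0.0142 -0.0012  0.1367]
```

View pics/side_17.png

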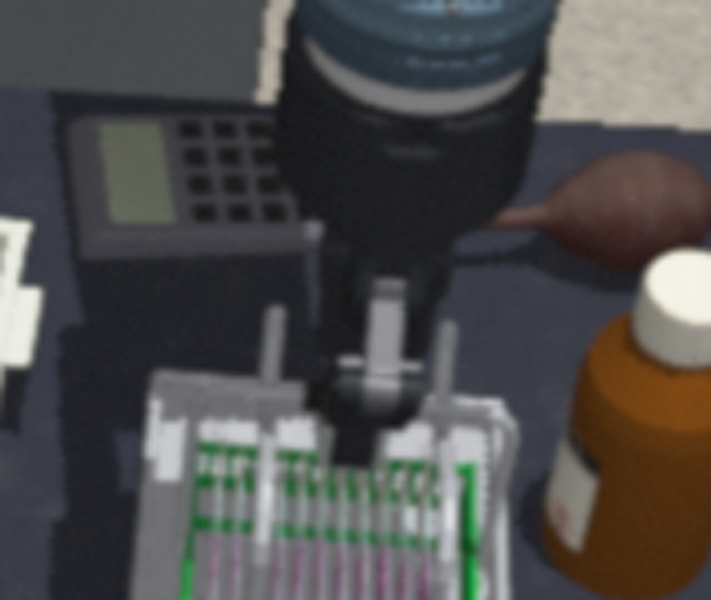

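View pics/top_17.png

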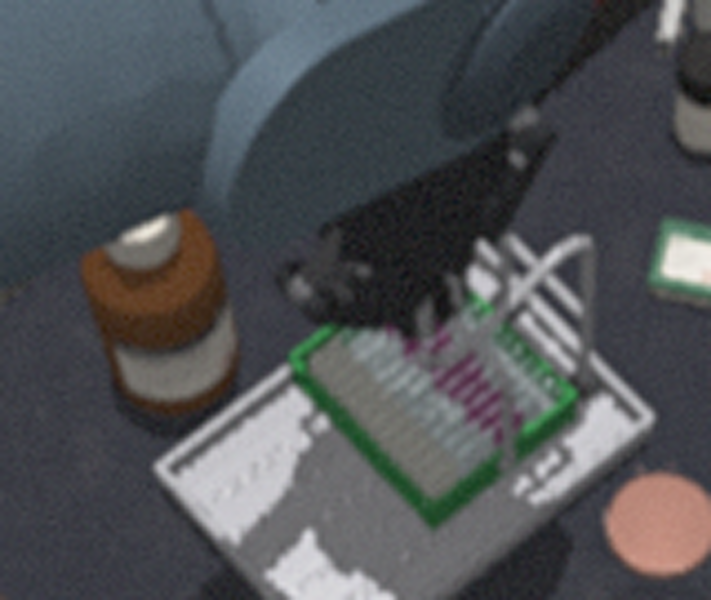

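The hooks now bear the weight: the tool force went from −2.4 to +0.5 N, with the bar at stand (19,0,138) and level. Opening the jaws partway, enough to clear the sleeve.

Call:
step_arm:
  targets:
    - {"travel": [0,0,0],"angular": [0,0,0],"grip": 200}
    - {"travel": [0,0,0],"angular": [0,0,0],"grip": 170}
    - {"travel": [0,0,0],"angular": [0,0,0],"grip": 150}
    - {"travel": [0,0,0],"angular": [0,0,0],"grip": 130}
    - {"travel": [0,0,0],"angular": [0,0,0],"grip": 130}

```text
time: 17.55
eef_pos: [0.5988, -0.1605, 0.0876]
eef_rot: [[0.851, -0.525, 0.0], [-0.525, -0.851, -0.0], [0.0, -0.0, -1.0]]
contact_force: [-0.1, -0.2, 0.7]
grip_width: 0.0419
```

```bash
python3 chk.py 18
```

```text
side 319 156 4.444444444444445
top 199 97 4.444444444444445
17.55 [ 0.5988 -0.1605  0.0876] 0.04186145319734851 [-0.0751 -0.2232  0.6764] [-25.4653  17.1036  98.1738  -0.0016  64.7028   6.2069]
tool ang -31.671581123982474 bar pred stand [0.0192 0.0001 0.1381]
side (215, array([ 0.5995, -0.1609,  0.1379]), np.float64(57.97301011446888), np.float64(-0.34311329534511426), np.float64(-0.04288040711862062), np.float64(0.04293516867522873)) stand [0.02   0.0001 0.1379]
top (71, array([ 0.5825, -0.1834,  0.1374]), np.float64(144.4833799891145), np.float64(-2.4807772441119913), np.float64(-0.042677048996094674), np.float64(-0.01915477598683127)) stand [ 0.0174 -0.0279  0.1374]
```

View pics/side_18.png

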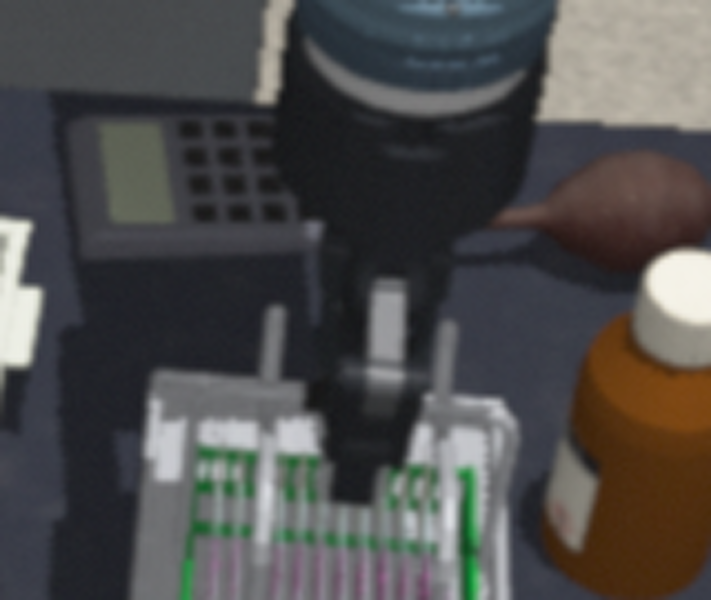

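The jaws are open to 42 mm and the bar has stayed put. Rising straight up, slowly at first.

Call:
step_arm:
  targets:
    - {"travel": [0,0,-0.1],"angular": [0,0,0],"grip": 130}
    - {"travel": [0,0,-0.25],"angular": [0,0,0],"grip": 130}
    - {"travel": [0,0,-0.4],"angular": [0,0,0],"grip": 130}
    - {"travel": [0,0,-0.5],"angular": [0,0,0],"grip": 130}
    - {"travel": [0,0,-0.5],"angular": [0,0,0],"grip": 130}

```text
time: 18.07
eef_pos: [0.5986, -0.1604, 0.1589]
eef_rot: [[0.851, -0.525, 0.0], [-0.525, -0.851, 0.0], [0.0, -0.0, -1.0]]
contact_force: [0.3, -0.0, 0.3]
grip_width: 0.0418
```

Call:
step_arm:
  targets:
    - {"travel": [0,0,-0.7],"angular": [0,0,0],"grip": 130}
    - {"travel": [0,0,-0.8],"angular": [0,0,0],"grip": 130}
    - {"travel": [0,0,-0.8],"angular": [0,0,0],"grip": 130}
    - {"travel": [0,0,-0.5],"angular": [0,0,0],"grip": 130}
    - {"travel": [0,0,0],"angular": [0,0,0],"grip": 130}

```text
time: 18.48
eef_pos: [0.6013, -0.1616, 0.2775]
eef_rot: [[0.851, -0.525, 0.011], [-0.525, -0.851, -0.005], [0.012, -0.001, -1.0]]
contact_force: [0.5, 0.3, -0.4]
grip_width: 0.0417
```

```bash
python3 - <<'E'
from chk import *
s,P=look("19",80,70,65,c=(.57,-.14,.08))
for n,p in P.items():
    c=np.array([.598,-.1603,.139]); b=bar(p,c,58.3); print(n,b, sf(b[1]) if b else "")
    cv2.imwrite(f"pics/{n}_full19.png",p["pixels"])
    for l in ["staining_dish","petri","cover_glass","slide_rack","reagent_bottle"]:
        print(l,[(np.round(d["point"],1).tolist(),round(d["conf"],2)) for d in env.mark_of(p,l)][:3])
    C=cloud(p); im=p["pixels"].astype(int); sat=im.max(2)-im.min(2)
    m=(sat<40)&(im.max(2)>110)&(abs(C[...,2]-.046)<.006)&(np.hypot(C[...,0]-.405,C[...,1]+.26)<.09)
    print(n,"dish",cv2.minAreaRect((C[m][:,:2]*1000).astype(np.float32)),np.median(C[m][:,2]))
    # green rack body top plane
    m=(im[...,1]-im[...,2]>35)&(im[...,1]-im[...,0]>25)&(np.hypot(C[...,0]-.598,C[...,1]+.16)<.09)&(C[...,2]>.03)
    q=C[m]; print("rack green",len(q),q.min(0),q.max(0))
    t=q[q[:,2]>.06]
    if len(t)>10:
        A=np.c_[t[:,:2]-[.598,-.16],np.ones(len(t))]; k=np.linalg.lstsq(A,t[:,2],rcond=None)[0]; print("top plane slope deg",np.degrees(np.arctan(k[:2])),k[2])
        print(cv2.minAreaRect((t[:,:2]*1000).astype(np.float32)))
E
```

```text
side 316 183 4.444444444444445
top 200 117 4.444444444444445
18.4833 [ 0.6013 -0.1616  0.2775] 0.04172052886248889 [ 0.5228  0.3153 -0.3812] [-25.458    6.9581  89.3538  -0.0001  82.9955   6.2077]
side (225, array([ 0.5982, -0.1604,  0.1368]), np.float64(59.887777359774155), np.float64(-0.45230452039754465), np.float64(-0.04256509754648379), np.float64(0.04223549747575145)) [ 0.0186 -0.0002  0.1368]
staining_dish [([283.0, 244.2], 0.64)]
petri [([323.6, 321.6], 0.72)]
cover_glass [([377.4, 384.1], 0.56)]
slide_rack [([393.2, 288.7], 0.83)]
reagent_bottle [([242.2, 195.7], 0.87), ([458.7, 273.8], 0.58)]
side dish ((406.5401611328125, -258.47015380859375), (144.49526977539062, 113.79234313964844), 55.812896728515625) 0.0446640864869422
rack green 839 [ 0.5399 -0.2266  0.0387] [ 0.6732 -0.0991  0.098 ]
top plane slope deg [ 0.5012 -0.0477] 0.06298422289259951
((609.4126586914062, -167.72622680664062), (100.38502502441406, 110.9468994140625), 57.68104934692383)
top (145, array([ 0.5993, -0.1611,  0.1375]), np.float64(58.72108637032937), np.float64(-0.060327216763724684), np.float64(-0.04251202683147849), np.float64(0.04200900517529923)) [ 0.02   -0.0001  0.1375]
staining_dish [([315.4, 294.3], 0.88)]
petri [([344.3, 214.3], 0.9), ([293.6, 162.4], 0.65)]
cover_glass [([351.3, 157.8], 0.66)]
slide_rack [([299.7, 184.8], 0.88)]
reagent_bottle [([396.5, 309.7], 0.86), ([238.2, 177.3], 0.84), ([302.3, 369.8], 0.77)]
top dish ((405.90130615234375, -258.58856201171875), (144.91165161132812, 109.57711029052734), 55.905826568603516) 0.04588610482414085
rack green 412 [ 0.5376 -0.2248  0.0427] [ 0.6614 -0.098   0.1447]
top plane slope deg [ 1.0003 -0.1713] 0.0648632439459219
((599.4299926757812, -161.56117248535156), (101.5984878540039, 86.24182891845703), 58.575225830078125)
```

View pics/side_19.png

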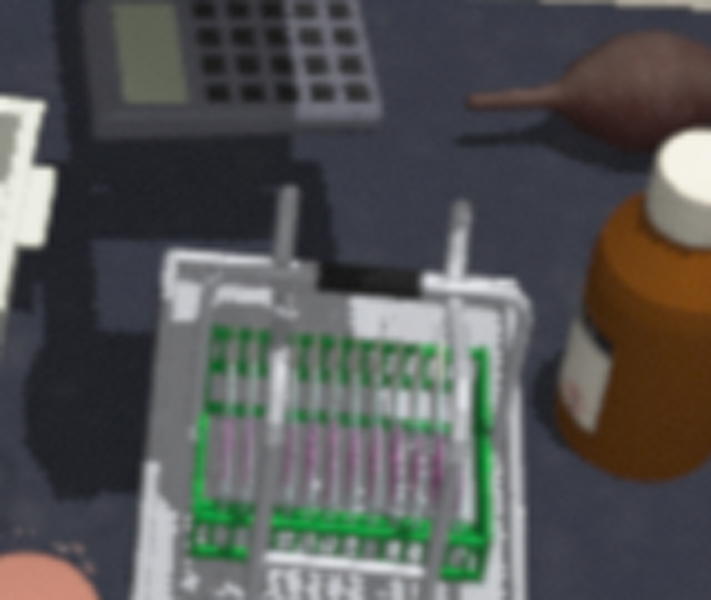

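View pics/top_19.png

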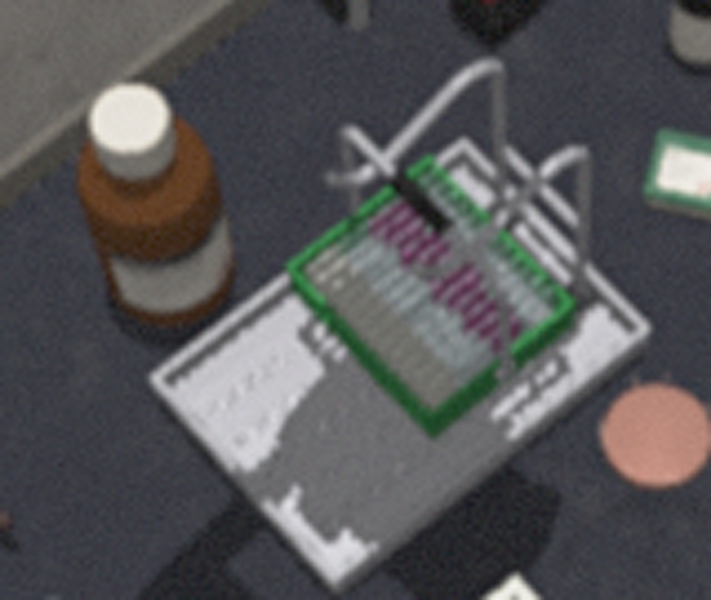

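View pics/side_full19.png

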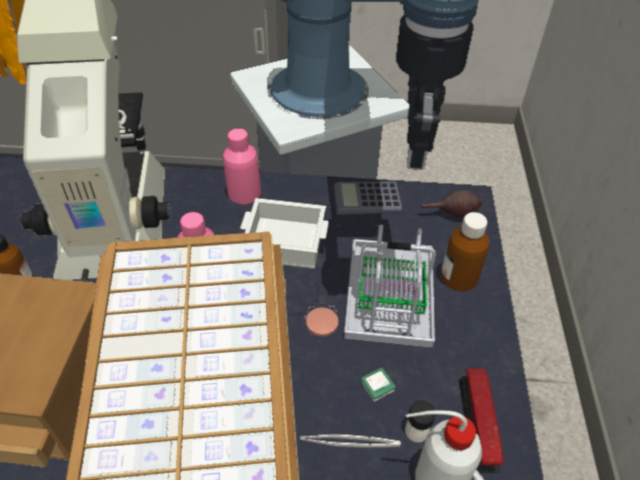

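The rack hangs in both troughs, free and level, with the bar at stand (19,0,137) mm and its slides in. The bottle stands beside the tray, and the dish, petri dish and cover-glass box haven't moved. I'll let it settle briefly, check once more and hand in.

Call:
step_arm:
  targets:
    - {"travel": [0,0,0],"angular": [0,0,0],"grip": 130}
    - {"travel": [0,0,0],"angular": [0,0,0],"grip": 130}
    - {"travel": [0,0,0],"angular": [0,0,0],"grip": 130}
    - {"travel": [0,0,0],"angular": [0,0,0],"grip": 130}
    - {"travel": [0,0,0],"angular": [0,0,0],"grip": 130}

```text
time: 19.5
eef_pos: [0.5987, -0.1604, 0.2695]
eef_rot: [[0.851, -0.525, 0.0], [-0.525, -0.851, -0.0], [0.0, -0.0, -1.0]]
contact_force: [-0.5, -0.5, -1.1]
grip_width: 0.0418
```

```bash
python3 - <<'E'
from chk import *
s,P=look("20",80,70,65,c=(.57,-.14,.08))
for n,p in P.items():
    c=np.array([.598,-.1603,.139]); b=bar(p,c,58.3); print(n,b[2:4], sf(b[1]))
print(env.close_job())
E
```

```text
side 316 183 4.444444444444445
top 200 117 4.444444444444445
19.5 [ 0.5987 -0.1604  0.2695] 0.04182942844267821 [-0.4778 -0.5412 -1.1089] [-25.4651   7.2843  89.8148  -0.0003  82.8962   6.2075]
side (np.float64(58.387578676275055), np.float64(0.4373457951778037)) [ 0.0192 -0.0001  0.1375]
top (np.float64(59.371936782979134), np.float64(0.3766529877085929)) [ 0.02   -0.0001  0.1381]
the job is handed in; nothing more can be done
None
```

The brown bottle stands upright on the bare table beside the tray, and the slide rack hangs by its bar in both hooks. I handed the job in at about 19.6 s.

**Last checks**
- **Rack:** the bar is at stand (19–20, 0, 138) mm in both cameras. The target was (18, 0, 140), so it agrees within the 2 mm calibration. It is level within about 0.5°, hangs clear of the tray with the slides in it, and the position held over the last second.
- **Bottle:** it stands at (0.602, −0.028), about 17 mm from the tray edge. The side camera showed a tilt under 0.5° and the top camera about 1°.
- **Other things:** the staining dish stayed within about 1 mm of where it was. The petri dish, cover-glass box and pink bottles looked unmoved in the last pictures.

**What went wrong or disagreed**
- **First grip missed:** the jaws closed just above the cap without touching anything. The reported tool height read about 33 mm lower than the real fingertips. I measured that offset in the depth images and used it for the rest of the job, and it held at the rack too.
- **Top camera readings:** some bar angles from the top camera were off while the gripper hid part of the bar. They agreed with the side camera once the bar was in clear view.

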